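# Level the bottle stand and sort the bench after a run

## Task

Clear up after the analysis run. First turn the knob of the bottle stand until its hinged deck is level, and only then stand the reagent bottles upright on the deck inside its rail; also sort the rest of what stands loose in front of the monitor: the capped sample tubes into the deep bin and the round lidded tins into the shallow tray. Leave the deck level, and leave the mouse and wash bottle alone.

Things in the scene. Friction and masses are not known exactly. Their poses are not given: they have to be found in the camera images.
- deck_floor (a point): Centre of the floor of the stand's deck (the surface bottles stand on); x, y along its short and long sides, z normal to it. The deck is an aluminium plate, inside 140 (x) by 225 mm (y), with a raised rail all round, 14 mm high, 5 mm thick. Level, its floor is 60 mm above the worktop. It is hinged along its +x side; the knob stands beyond its -x side.
- stand: Fixed base of the levelling bottle stand, a steel plate 260 (x) by 250 mm (y), 8 mm thick. Origin on the worktop below the centre of the deck, z up. The hinge of the deck runs along y at x = +75 mm, z = 52 mm; the knob's axis is at x = -118 mm, y = 0.
- deck (a joint): Tilt of the deck about its hinge, rad: 0 is level, positive means the side by the knob hangs low (always so at the start, by 0.05 to 0.14). It follows the levelling knob: 0.055 rad of tilt per rad of knob, in the same sense, and stays where the knob leaves it, also under the bottles.
- bubble (a joint): Place of the dark bubble, 12 mm long, in the spirit level (a white tube along x outside the deck's -y rail, its top 15 mm above the deck floor), m along the deck's x: 0 is midway between the two black rings (21 mm apart), where it is when the deck is level; it moves 9 mm per rad of knob, towards the high side (+x, the hinge, when the knob side is low).
- knob_grip (a point): Grip point of the black levelling knob, on its vertical axis, 106 mm above the worktop, 12 mm below the knob's top. The grip is an upright wing, 46 mm long along this point's x, 15 mm thick along its y, 26 mm high, on a disc of radius 24 mm; pinch it across its thickness from above. The point turns about z with the knob. A white tick marks one end of the wing.
- levelling_knob (a joint): Angle of the knob, rad, growing counter-clockwise seen from above, range -3 to 3; starts between 1.0 and 2.4. Turning it clockwise seen from above (falling value) raises the low side of the deck, which is level at 0. At 0 the wing lies along the stand's x. Friction about 0.1 N m; it stays where it is left. A long turn takes more than one grasp.
- deep_bin: Deep grey plastic bin, fixed to the worktop, open on top: outside 150 mm (x) by 140 mm (y) by 70 mm high, walls and floor 4 mm. Origin at the centre of its underside. It changes places with the shallow tray from start to start.
- shallow_tray: Shallow grey plastic tray, fixed to the worktop, open on top: outside 160 mm (x) by 140 mm (y) by 25 mm high, walls and floor 4 mm. Origin at the centre of its underside.
- bottle_a: White reagent bottle with a screw cap, 60 mm across, 148 mm tall; cap about 34 mm across and 22 mm high: grip there, the shoulder below it widens. Always present. Origin at the centre of its underside, z up along it.
- bottle_b: White reagent bottle with a screw cap, 60 mm across, 140 mm tall; cap about 34 mm across and 22 mm high: grip there. Not always present. Origin at the centre of its underside, z up along it.
- bottle_c: Small white reagent bottle with a screw cap, 45 mm across, 106 mm tall; cap about 26 mm across and 20 mm high: grip there, near the top. Not always present. Origin at the centre of its underside, z up along it.
- tube_a: Clear and white plastic sample tube with a screw cap, standing on its foot; cap 34 mm across and about 15 mm high, body about 29 mm across, 114 mm tall. Always present. Origin at the centre of its underside, z up along it.
- tube_a_mid (a point): Middle of tube_a, on its axis 57 mm above its foot; z along the tube towards the cap.
- tube_b: Clear and white plastic sample tube with a screw cap, standing on its foot; cap 34 mm across and about 15 mm high, body about 29 mm across, 114 mm tall. Not always present. Origin at the centre of its underside, z up along it.
- tube_b_mid (a point): Middle of tube_b, on its axis 57 mm above its foot; z along the tube towards the cap.
- tin_a: Black round lidded tin, 53 mm across, 30 mm high. Always present. Origin at the centre of its underside, z up along it.
- tin_b: White round lidded tin, 53 mm across, 30 mm high. Not always present. Origin at the centre of its underside, z up along it.
- mouse_1: The computer mouse, a bystander to be left alone. Origin at the centre of its underside. 113 x 70 x 36 mm.
- wash_bottle_1: The wash bottle, a bystander to be left alone. Origin at the centre of its underside. 63 x 95 mm, 198 mm tall with its spout.
- furnace_camera: Fixed black box of the monitor unit behind the loose things: 185 mm deep (x), 240 mm wide (y), 198 mm high, its front face 90 mm in front (-x) of this origin (on the worktop below its centre). Keep the hand clear of it.
- mains_adapter: Fixed white mains adapter to the left of the monitor unit, behind the stand: 180 mm (x) by 94 mm (y), 150 mm high; its centre is 59 mm to +y of this origin, on the worktop.
- autosampler: Fixed round autosampler on the right of the bins, about 300 mm across and 0.2 m high. Keep the hand clear of it. Origin on the worktop below its middle.
Not all that is in view belongs to the job. What is shaped like the bottle_a but red is not meant.

How it is judged:
On the way, in this order (a step that is already met when the one before it is completed fails the run):
1. the deck of the bottle stand is level (within 0.02 rad) (angle between deck_floor's own z axis and vertical below 0.02 rad), for 0.5 s.
2. every bottle present stands upright on the deck, inside the rail (x of bottle_a in the frame of deck_floor between -0.06 and 0.06 m and y of bottle_a in the frame of deck_floor between -0.1 and 0.1 m and z of bottle_a in the frame of deck_floor between -0.006 and 0.008 m and angle between each of bottle_a, bottle_b, bottle_c's own z axis and vertical below 0.12 rad and x of bottle_b in the frame of deck_floor between -0.06 and 0.06 m and y of bottle_b in the frame of deck_floor between -0.1 and 0.1 m and z of bottle_b in the frame of deck_floor between -0.006 and 0.008 m and x of bottle_c in the frame of deck_floor between -0.06 and 0.06 m and y of bottle_c in the frame of deck_floor between -0.1 and 0.1 m and z of bottle_c in the frame of deck_floor between -0.006 and 0.008 m), for 0.3 s.
At the end, for the whole second after the job is handed in: The deck is level within 0.02 rad; every bottle present stands upright (within 0.12 rad) on the deck floor inside the rail; every sample tube present is in the deep bin, standing, leaning or lying; every tin present lies in the shallow tray, inside its walls; everything is at rest (all of step 2 and angle between deck_floor's own z axis and vertical below 0.02 rad and x of tube_a_mid in the frame of deep_bin between -0.073 and 0.073 m and y of tube_a_mid in the frame of deep_bin between -0.068 and 0.068 m and z of tube_a_mid in the frame of deep_bin between 0.005 and 0.085 m and x of tube_b_mid in the frame of deep_bin between -0.073 and 0.073 m and y of tube_b_mid in the frame of deep_bin between -0.068 and 0.068 m and z of tube_b_mid in the frame of deep_bin between 0.005 and 0.085 m and x of tin_a in the frame of shallow_tray between -0.078 and 0.078 m and y of tin_a in the frame of shallow_tray between -0.068 and 0.068 m and z of tin_a in the frame of shallow_tray between -0.002 and 0.036 m and x of tin_b in the frame of shallow_tray between -0.078 and 0.078 m and y of tin_b in the frame of shallow_tray between -0.068 and 0.068 m and z of tin_b in the frame of shallow_tray between -0.002 and 0.036 m and linear speed of each of bottle_a, bottle_b, bottle_c, tube_a, tube_b, tin_a, tin_b below 0.02 m/s); the robot touches nothing.
It fails at once if the computer mouse is pushed more than 3 cm from its place (distance of mouse_1 from where it was at the start of the episode above 0.03 m).
It fails at once if the wash bottle is pushed more than 3 cm from its place (distance of wash_bottle_1 from where it was at the start of the episode above 0.03 m).
Of bottle_b, bottle_c, tube_b, tin_b only 2 to 4 are there at a start; the rules pass over those that are not, and their reading is None.
At some moment in a run one of tin_a, tin_b may be knocked a few centimetres aside while the robot is not near it.
It also fails if it takes over 208 s, if anything falls off the work surface, if the arm or the gripper's body presses on something with over 40 N, if the wrist force passes 120 N, or if a joint passes its speed limit or range.

## Robot

A 7-joint arm with a two-finger parallel gripper is mounted at the origin on a cart in front of the work surface, level with it; the furniture and walls round the work are solid. World frame = base frame: x ahead of the robot, y to its left, z up, the work surface at z = 0. Lengths are in m, angles in rad, forces in N, time in s.
With the tool pointing down it reaches from about 0.4 to 0.85 m from the base axis. Payload 4.5 kg.
Tool frame: the origin (TCP) lies on the centre line of the jaws, within the pads' length; the fingertips stand 14 mm ahead of it and the grasp point (between the pads) lies 5 mm behind it; y points along the fingers, x is the direction in which the jaws open and shut, and the axes are right-handed (so a half turn about y gives the same grasp; the last joint's range is limited). The gripper opens to 85 mm and grips with 20 to 120 N. Pads are 22 mm wide; open, the fingers measure 114 mm over their backs; the gripper's body (76 mm by 85 mm) begins 54 mm behind the grasp point. The pads swing forward as they close: fully open they stand 13 mm farther back than shut.
Start: joints at [1.328, 0.689, -0.195, 1.565, 0.157, 0.902, -0.215], TCP at [0.171, -0.601, 0.245] pointing down, gripper open.
Joint ranges: [-3.01, 3.01], [-0.46, 2.08], [-1.47, 1.51], [0.13, 2.56], [-1, 4.14], [0.04, 2.09], [-2.66, 2.66]. Speed limits (rad/s): [2.57, 2.57, 3.14, 3.14, 3.14, 3.14, 3.14].

## Interface

Orientations are given as a unit quaternion [x, y, z, w].
In Python, from plant import ctrl gives the robot as it stands.
- The arm moves only by the tool apply_moves, never from a script. Its argument "deltas" is a list of rows, each a list of 7 numbers: the turn, a rotation vector about the tool's x, y, z in rad, then the shift along the tool's x, y, z in m, then the finger opening in m, from 0 to 0.0854. In form: [[rx, ry, rz, x, y, z, claw], ...]. A call has 1 to 5 rows; each row shifts and turns the commanded pose from where the row before left it, along the tool's axes as they then stand; what a row does not reach is not made up. A row lasts 1/8 s, in which the tool goes at most 62.5 mm and 10.7 degrees, less where a joint would pass 70% of its speed; a pose out of reach is approached as far as the arm can. A call with a gripper value outside its range is refused whole. The fingers move at their own pace and stop on an object; "force" is the grip in N (left out, the last holds). Time passes only in rows, so rows that do not move let the fingers close. It gives the time, the measured TCP pose, the force and the opening at its end, in the units of the state.
- ctrl.read_state(): the state, without advancing time (a new reading comes with each control period).
- ctrl.get_image(name): name is "scene" or "side" or "wrist"; returns a dict with "image" (420x560x3 uint8, red, green, blue), "K" (3x3 intrinsics, pixels), "R" (3x3) and "t" (3): a world point X has camera coordinates R X + t. Camera axes: x right, y down, z forward; pixel columns grow to the right and rows downward; lengths in m; the calibration is good to about 2 mm. A picture is of the moment at which its call begins. There is no depth.
- ctrl.job_done(): hands the job in, once; it reports no verdict.
Trained networks look in a picture, given as the dict that the camera call returned (one of the last four; its "shot" number tells which), for a name from the list of things; names that differ only in an ending like _2 or _b are one class to them, and where a whole thing is asked for, a point or a joint stands for the part that bears it (a point fixed in the world has none). Each returns a list of dicts, best first, with "p" (0 to 1); they miss things now and then, are a little off and sometimes report something else, mostly with a low value. They report only what shows in the picture. A call takes as long as a camera call. They do not tell look-alikes from the thing itself.
- ctrl.boxes_of(picture, name): "centre" ([x, y, z] in m, in world coordinates, good to about 4 mm: the middle of the surface that is visible of it).
- ctrl.cut_out(picture, name): "region" (420x560 bool, what is visible of it).
The state is a dict: "clock": time; "qpos": joint angles; "dq": joint speeds; "joint_torque": joint torques, N m; "tool_pos": TCP position; "eef_rot": TCP orientation; "ft_force": force on the tool from outside, world axes, zero at the start; "ft_torque": the same for the moment, N m; "width": opening from 0.0 (shut) to 1.0 (fully open).
Only numpy, scipy, OpenCV 4.12 (cv2) and the standard library are available. Lean on these libraries where they do the work, as an engineer would, in place of code of your own. Each camera call takes 0.05 s, during which the arm holds its last target.

## Working session

There is one attempt and no reset: what is moved stays moved. The work goes in short steps, Python scripts to look and compute and a tool call to move; the robot and the scene stay as the last step left them, time stands still between calls to the robot, and variables do not carry over. Pictures are saved under pics/ and viewed, and the job is handed in when it is done.

Besides the shell and the picture viewer there is one more tool, called after "Call:" as a command line: name --pt "numbers of a row" for each row, then --argument value for the rest. apply_moves: Moves the arm, as the interface text tells. Its arguments: {"type":"object","properties":{"deltas":{"type":"array"},"force":{"type":"number"}},"required":["deltas"]}

```bash
ls; mkdir -p pics
python3 - <<'E'
from plant import ctrl
import cv2,json
s=ctrl.read_state(); print(s)
for n in ["scene","side","wrist"]:
    p=ctrl.get_image(n); cv2.imwrite(f"pics/{n}0.png",p["image"][:,:,::-1]); print(n,p["K"],p["R"],p["t"],p["shot"])
E
```

```text
pics
{'clock': 0.0, 'qpos': array([ 1.32780785,  0.69001915, -0.19450194,  1.56637667,  0.15730262,
        0.90250957, -0.21510162]), 'dq': array([-0.00039853,  0.00066885,  0.00053053,  0.00192435,  0.00104203,
       -0.00105013,  0.00266855]), 'joint_torque': array([-7.10409513e-04, -5.39605558e+01, -1.26661073e+00, -1.58538598e+01,
        9.07402311e-03,  9.51223861e-03, -1.52895706e-05]), 'tool_pos': array([ 0.17055991, -0.60060502,  0.24445309]), 'eef_rot': array([-0.56384617,  0.42679236, -0.42564851,  0.56457871]), 'ft_force': array([-0.12997465, -0.38981737, -0.46796306]), 'ft_torque': array([-0.00478396, -0.01381607,  0.05454659]), 'width': 1.0001600688964312}
scene [[397.75592236   0.         275.33165618]
 [  0.         397.75592236 208.05003406]
 [  0.           0.           1.        ]] [[-0.22288174 -0.97484299  0.00220761]
 [-0.80171338  0.18200924 -0.56932266]
 [ 0.5545984  -0.12866149 -0.82211121]] [0.11426869 0.53091417 0.94364325] 1
side [[488.91141746   0.         277.36976904]
 [  0.         488.91141746 208.91645349]
 [  0.           0.           1.        ]] [[ 0.04876327 -0.99869453 -0.01521096]
 [-0.76910201 -0.02782776 -0.63851994]
 [ 0.63726309  0.0428351  -0.76945494]] [-0.00988431  0.54623675  1.4156066 ] 2
wrist [[331.95678808   0.         279.63403206]
 [  0.         331.95678808 209.47649036]
 [  0.           0.           1.        ]] [[ 2.74203519e-01 -9.61671325e-01 -8.32151362e-04]
 [-9.23911394e-01 -2.63676845e-01  2.77240433e-01]
 [-2.66833594e-01 -7.52514681e-02 -9.60800213e-01]] [-0.62591058 -0.03809339  0.37924866] 3
```

View pics/scene0.png

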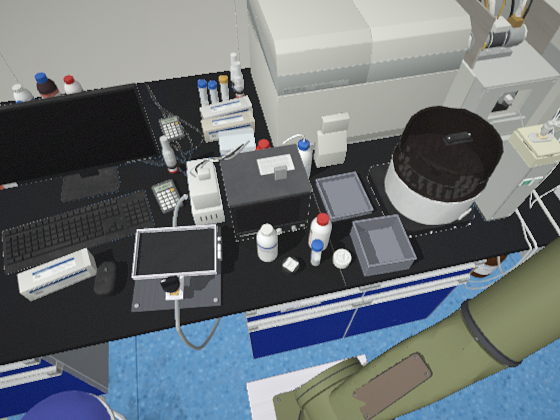

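View pics/side0.png

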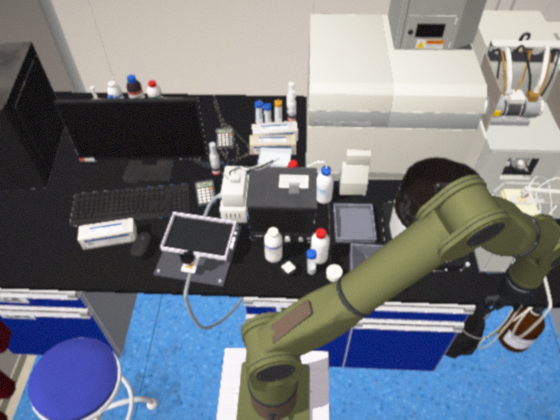

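View pics/wrist0.png

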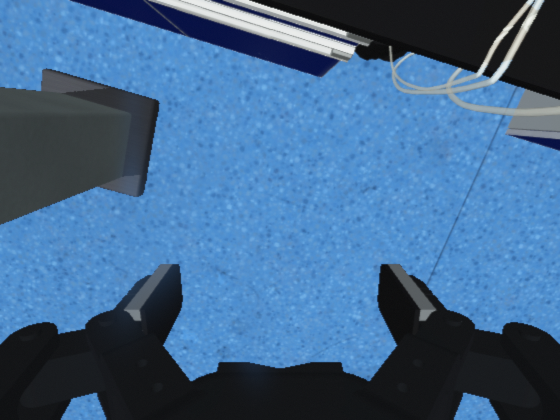

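```bash
cat > h.py <<'E'
from plant import ctrl
import cv2,numpy as np
from scipy.spatial.transform import Rotation as Ro
def ray(p,u,v):
    d=np.linalg.inv(p["K"])@np.array([u,v,1.]); R=np.array(p["R"]);t=np.array(p["t"])
    return -R.T@t, R.T@d
def atz(p,u,v,z):
    o,d=ray(p,u,v); return o+d*(z-o[2])/d[2]
def proj(p,X):
    c=np.array(p["R"])@np.array(X)+np.array(p["t"]); q=np.array(p["K"])@c; return q[:2]/q[2]
def save(p,f,box=None,s=1):
    im=p["image"][:,:,::-1]
    if box: x0,y0,x1,y1=box; im=im[y0:y1,x0:x1]
    im=cv2.resize(np.ascontiguousarray(im),None,fx=s,fy=s,interpolation=cv2.INTER_CUBIC); cv2.imwrite("pics/"+f,im)
def st():
    s=ctrl.read_state(); R=Ro.from_quat(s["eef_rot"]).as_matrix()
    print("t",round(s["clock"],2),"pos",s["tool_pos"].round(4),"w",round(s["width"]*85.4,1),"F",s["ft_force"].round(1),"\naxes x",R[:,0].round(3),"y",R[:,1].round(3),"z",R[:,2].round(3),"q",s["qpos"].round(2))
    return s,R
E
python3 - <<'E'
from h import *
p=ctrl.get_image("scene"); save(p,"sc1.png",(125,130,425,320),2.6)
q=ctrl.get_image("side"); save(q,"sd1.png",(150,150,420,300),2.9)
for n in ["stand","deck_floor","knob_grip","levelling_knob","bubble","deep_bin","shallow_tray","bottle_a","bottle_c","tube_a","tin_a","mouse_1","wash_bottle_1","furnace_camera","mains_adapter","autosampler"]:
    for nm,pp in (("scene",p),("side",q)):
        try: print(n,nm,[(np.round(b["centre"],3).tolist(),round(b["p"],2),proj(pp,b["centre"]).round().tolist()) for b in ctrl.boxes_of(pp,n)])
        except Exception as e: print(n,nm,e)
E
```

```text
stand scene [([0.49, 0.296, 0.05], 0.75, [176.0, 265.0]), ([0.41, 0.302, 0.099], 0.37, [173.0, 284.0])]
stand side [([0.49, 0.287, 0.05], 0.82, [199.0, 246.0])]
deck_floor scene [([0.522, 0.289, 0.053], 0.67, [177.0, 255.0])]
deck_floor side [([0.53, 0.285, 0.056], 0.7, [201.0, 236.0])]
knob_grip scene [([0.408, 0.306, 0.101], 0.63, [171.0, 285.0])]
knob_grip side [([0.414, 0.304, 0.103], 0.66, [188.0, 255.0])]
levelling_knob scene [([0.408, 0.305, 0.098], 0.77, [171.0, 285.0])]
levelling_knob side [([0.41, 0.302, 0.1], 0.65, [189.0, 257.0]), ([0.756, -0.15, 0.106], 0.47, [325.0, 182.0])]
bubble scene []
bubble side [([0.417, 0.306, 0.1], 0.15, [188.0, 255.0])]
deep_bin scene [([0.443, -0.319, 0.014], 0.92, [382.0, 244.0])]
deep_bin side [([0.505, -0.274, 0.039], 0.62, [360.0, 249.0])]
shallow_tray scene [([0.646, -0.267, 0.006], 0.82, [344.0, 196.0]), ([0.407, 0.307, 0.1], 0.54, [171.0, 285.0])]
shallow_tray side [([0.65, -0.266, 0.005], 0.75, [355.0, 223.0])]
bottle_a scene [([0.481, -0.126, 0.109], 0.92, [321.0, 229.0]), ([0.476, 0.028, 0.099], 0.82, [268.0, 243.0]), ([0.427, -0.0
[... 860 characters left out ...]
.0, 266.0]), ([0.415, -0.183, 0.029], 0.53, [343.0, 258.0])]
tin_a side [([0.427, -0.024, 0.027], 0.62, [288.0, 268.0]), ([0.502, 0.494, 0.034], 0.46, [142.0, 244.0]), ([0.417, -0.181, 0.028], 0.45, [334.0, 272.0])]
mouse_1 scene [([0.503, 0.494, 0.031], 0.84, [107.0, 278.0])]
mouse_1 side [([0.502, 0.498, 0.035], 0.97, [141.0, 244.0])]
wash_bottle_1 scene [([0.756, -0.154, 0.133], 0.71, [305.0, 152.0]), ([0.501, 0.497, 0.034], 0.42, [106.0, 279.0])]
wash_bottle_1 side [([0.756, -0.152, 0.104], 0.76, [325.0, 183.0])]
furnace_camera scene []
furnace_camera side []
mains_adapter scene [([0.501, 0.495, 0.032], 0.74, [107.0, 279.0])]
mains_adapter side []
autosampler scene []
autosampler side []
```

View pics/sc1.png

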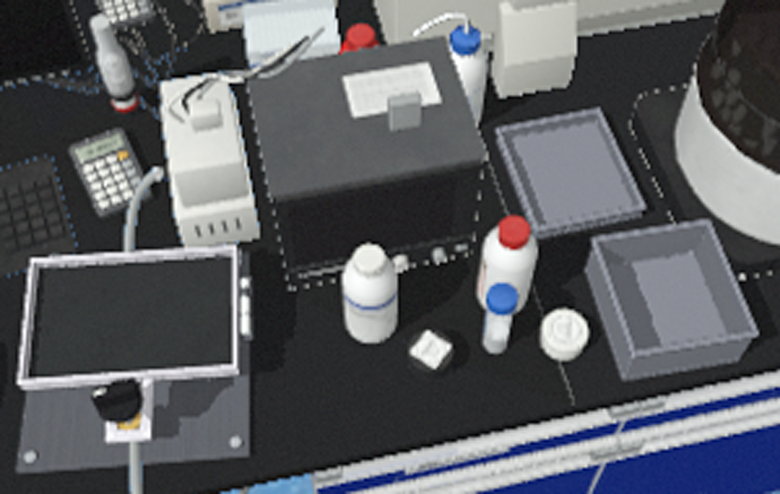

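View pics/sd1.png

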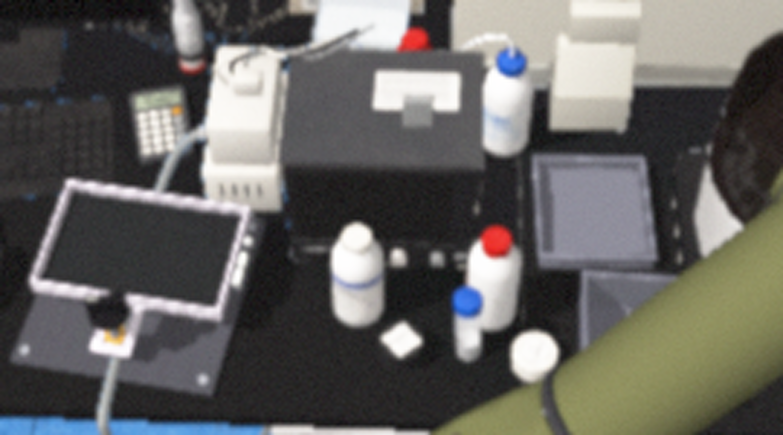

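```bash
cat >> h.py <<'E'
def goto(pos=None, xdir=None, s=None):
    """prints tool-frame turn and shift to reach pos with tool pointing down, tool x along xdir (deg in world)"""
    s,R=st()
    pos=np.array(pos) if pos is not None else s["tool_pos"]
    d=R.T@(pos-s["tool_pos"])
    if xdir is None: xdir=np.degrees(np.arctan2(R[1,0],R[0,0]))
    best=None
    for a in (xdir,xdir+180):
        a=np.radians(a); x=np.array([np.cos(a),np.sin(a),0]); y=np.array([0,0,-1.]); T=np.stack([x,y,np.cross(x,y)],1)
        rv=Ro.from_matrix(R.T@T).as_rotvec()
        if best is None or np.linalg.norm(rv)<np.linalg.norm(best[0]): best=(rv,T)
    rv,T=best
    print("TURN",rv.round(3),"deg",round(np.degrees(np.linalg.norm(rv)),1),"| SHIFT in present axes",d.round(4),"| in final axes",(T.T@(pos-s["tool_pos"])).round(4),"len",np.linalg.norm(d).round(3))
E
python3 - <<'E'
from h import *
goto([0.38,-0.35,0.35])
p=ctrl.get_image("scene")
save(p,"stand.png",(125,215,230,315),7); save(p,"bot.png",(240,195,360,280),6)
E
```

```text
t 1.85 pos [ 0.1708 -0.6012  0.2453] w 85.5 F [ 0.2  0.3 -0.1] 
axes x [ 0.273 -0.962  0.   ] y [ 0. -0. -1.] z [ 0.962  0.273 -0.   ] q [ 1.33  0.69 -0.19  1.57  0.16  0.9  -0.22]
TURN [ 0. -0.  0.] deg 0.0 | SHIFT in present axes [-0.1845 -0.1047  0.2699] | in final axes [-0.1845 -0.1047  0.2699] len 0.343
```

View pics/stand.png

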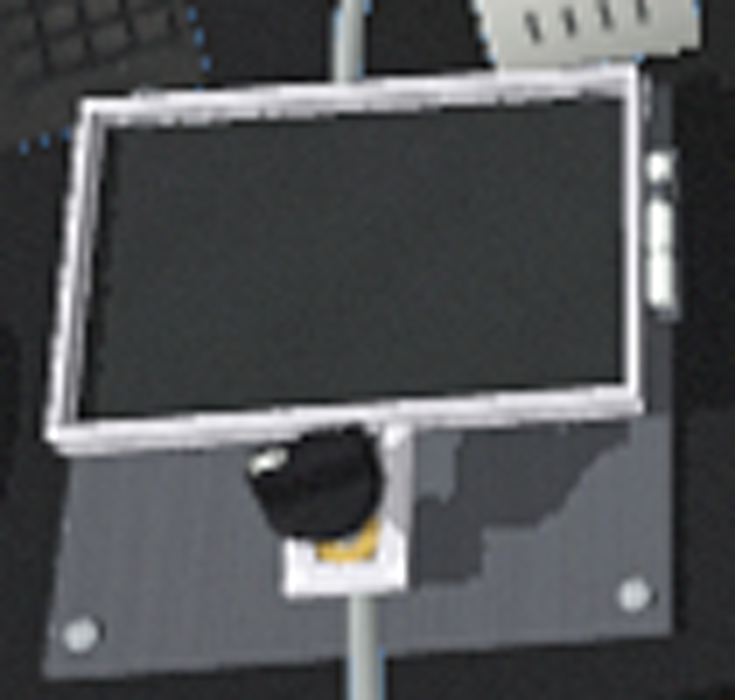

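View pics/bot.png

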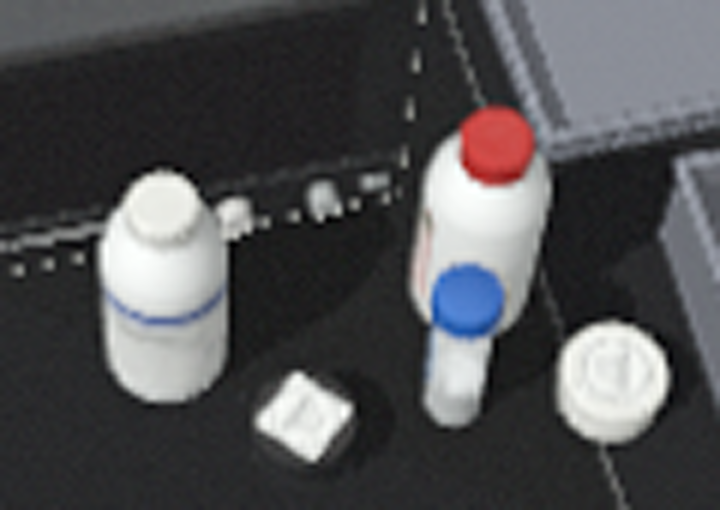

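Call:
apply_moves --pt "0 0 0 0 -0.05 0 0.085" --pt "0 0 0 -0.02 -0.03 0.04 0.085" --pt "0 0 0 -0.03 -0.01 0.045 0.085" --pt "0 0 0 -0.03 0 0.045 0.085" --pt "0 0 0 -0.03 0 0.045 0.085"

```text
clock: 2.52
tool_pos: [0.3102, -0.4463, 0.3357]
eef_rot: [0.564, -0.426, 0.427, -0.564]
ft_force: [0.6, -0.1, -0.3]
width: 0.999
```

Run:
```python
from h import *
goto([0.44,0.05,0.38],90)
```

```text
t 2.52 pos [ 0.3102 -0.4463  0.3357] w 85.3 F [ 0.6 -0.1 -0.3] 
axes x [ 0.273 -0.962  0.001] y [ 0.001 -0.001 -1.   ] z [0.962 0.273 0.001] q [ 1.02  0.48 -0.22  1.69  0.12  0.99 -0.54]
TURN [-0.001  0.277  0.001] deg 15.9 | SHIFT in present axes [-0.4419 -0.0446  0.2605] | in final axes [-0.4963 -0.0443  0.1298] len 0.515
```

Call:
apply_moves --pt "0 0.1 0 -0.045 -0.01 0.035 0.085" --pt "0 0.1 0 -0.05 -0.01 0.02 0.085" --pt "0 0.077 0 -0.055 -0.01 0.02 0.085" --pt "0 0 0 -0.055 -0.01 0.01 0.085" --pt "0 0 0 -0.055 0 0.01 0.085"

```text
clock: 3.15
tool_pos: [0.3779, -0.1739, 0.3763]
eef_rot: [0.5, -0.499, 0.501, -0.5]
ft_force: [1.1, 0.0, -1.0]
width: 0.994
```

Run:
```python
from h import *
goto([0.44,0.05,0.38],90)
p=ctrl.get_image("wrist"); save(p,"w1.png")
for n in ["bottle_a","tube_a","tin_a","deep_bin","shallow_tray"]:
    print(n,[(np.round(b["centre"],3).tolist(),round(b["p"],2),proj(p,b["centre"]).round().tolist()) for b in ctrl.boxes_of(p,n)])
```

```text
t 3.15 pos [ 0.3779 -0.1739  0.3763] w 84.9 F [ 1.1  0.  -1. ] 
axes x [-0.    -1.     0.001] y [ 0.003 -0.001 -1.   ] z [ 1.    -0.     0.003] q [ 0.5   0.24 -0.24  1.94  0.07  0.96 -1.34]
TURN [-0.003 -0.     0.001] deg 0.2 | SHIFT in present axes [-0.2239 -0.0038  0.0621] | in final axes [-0.2239 -0.0037  0.0621] len 0.232
bottle_a [([0.49, -0.142, 0.123], 0.91, [248.0, 74.0]), ([0.498, 0.01, 0.116], 0.72, [108.0, 66.0])]
tube_a [([0.439, -0.106, 0.117], 0.58, [218.0, 122.0]), ([0.497, 0.162, 0.054], 0.23, [13.0, 74.0])]
tin_a [([0.422, -0.184, 0.028], 0.8, [285.0, 134.0])]
deep_bin [([0.438, -0.322, 0.007], 0.62, [379.0, 122.0])]
shallow_tray [([0.579, -0.268, 0.004], 0.58, [348.0, 13.0])]
```

View pics/w1.png

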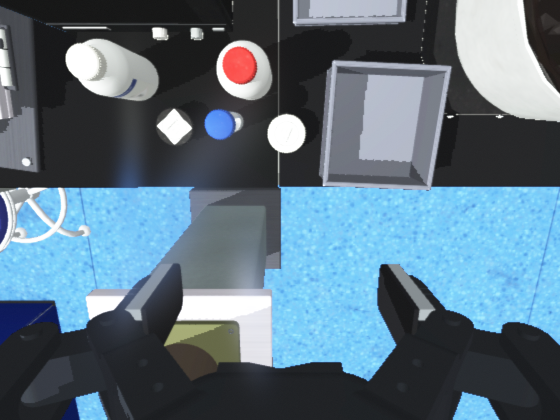

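Run:
```python
from h import *
p=ctrl.get_image("scene");q=ctrl.get_image("side");w=ctrl.get_image("wrist")
for c,us in ((p,[(136.4,305.4),(215.4,300),(125+45/7,215+675/7),(125+668/7,215+632/7)]),(q,[(158.6,271.7),(220,281),(150+8/2.9,150+360/2.9),(150+213/2.9,150+393/2.9)]),(w,[(27,162)])):
    for u in us: print(u,atz(c,*u,.01).round(4))
a=-w["R"].T@w["t"]; print("cam",a, "fwd",w["R"][2])
save(p,"sc2.png",(230,130,470,300),3.2)
save(q,"sd2.png",(130,150,420,320),2.7)
```

```text
(136.4, 305.4) [0.4119 0.4207 0.01  ]
(215.4, 300) [0.3786 0.2037 0.01  ]
(131.42857142857142, 311.42857142857144) [0.3972 0.4346 0.01  ]
(220.42857142857144, 305.2857142857143) [0.3601 0.1921 0.01  ]
(158.6, 271.7) [0.4055 0.4194 0.01  ]
(220, 281) [0.377 0.203 0.01 ]
(152.75862068965517, 274.1379310344828) [0.395  0.4376 0.01  ]
(223.44827586206895, 285.51724137931035) [0.3599 0.1892 0.01  ]
(27, 162) [0.3782 0.1967 0.01  ]
cam [ 0.44639601 -0.17897712  0.50501055] fwd [-2.77192889e-01 -6.46430182e-04 -9.60814074e-01]
```

View pics/sc2.png

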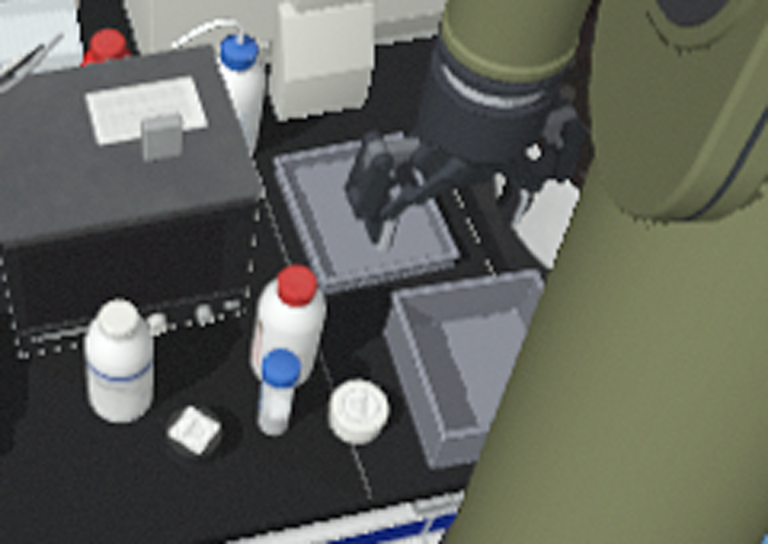

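View pics/sd2.png

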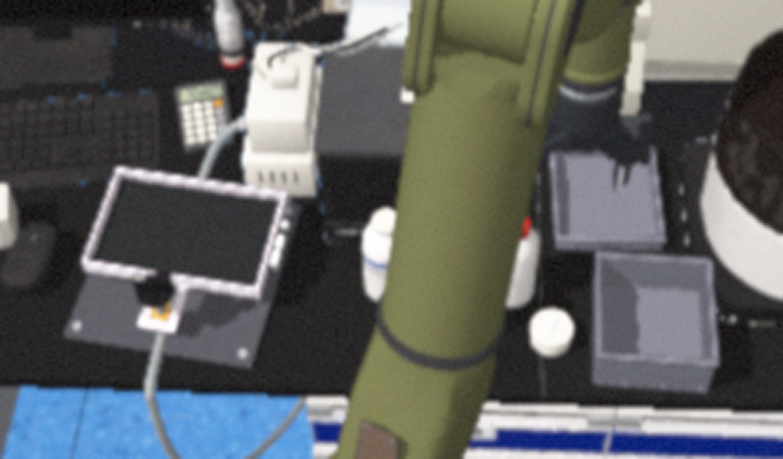

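```bash
cat >> h.py <<'E'
import json
def rows(pos, xdir=None, n=None, claw=0.085, vmax=0.055, wmax=0.17, rel=False, start=None):
    """interpolated rows from present measured pose to (down) pose; xdir world deg of tool x (exact, or nearest of half turns)"""
    s,R=st() if start is None else start
    p0=s["tool_pos"]; pos=np.array(pos,float)
    if rel: pos=p0+pos
    if xdir is None: xdir=np.degrees(np.arctan2(R[1,0],R[0,0]))
    best=None
    for a in (xdir,xdir+180):
        a=np.radians(a); x=np.array([np.cos(a),np.sin(a),0]); y=np.array([0,0,-1.]); T=np.stack([x,y,np.cross(x,y)],1)
        rv=Ro.from_matrix(R.T@T).as_rotvec()
        if best is None or np.linalg.norm(rv)<np.linalg.norm(best[0]): best=(rv,T)
    rv,T=best
    if n is None: n=max(1,int(np.ceil(max(np.linalg.norm(pos-p0)/vmax,np.linalg.norm(rv)/wmax))))
    out=[];Rc=R.copy();pc=p0.copy()
    for i in range(1,n+1):
        Rt=R@Ro.from_rotvec(rv*i/n).as_matrix(); pt=p0+(pos-p0)*i/n
        w=Ro.from_matrix(Rc.T@Rt).as_rotvec().round(3); d=(Rc.T@(pt-pc)).round(3)
        out.append([float(v) for v in w]+[float(v) for v in d]+[claw])
        pc=pc+Rc@d; Rc=Rc@Ro.from_rotvec(w).as_matrix()
    for i in range(0,len(out),5): print(json.dumps(out[i:i+5]))
    s2=dict(s); s2["tool_pos"]=pc; return s2,Rc
E
python3 - <<'E'
from h import *
s=rows([0.43,0.06,0.37],-45)
rows([0.41,0.30,0.33],0,start=s)
E
```

```text
t 3.6 pos [ 0.3768 -0.1769  0.3751] w 85.0 F [-0.2  0.2 -0.4] 
axes x [-0.003 -1.     0.   ] y [-0. -0. -1.] z [ 1.    -0.003 -0.   ] q [ 0.51  0.24 -0.23  1.94  0.07  0.96 -1.33]
[[0.0, -0.158, 0.0, -0.047, 0.001, 0.011, 0.085], [0.0, -0.157, 0.0, -0.046, 0.001, 0.017, 0.085], [0.0, -0.158, 0.0, -0.041, 0.001, 0.025, 0.085], [0.0, -0.158, -0.0, -0.038, 0.001, 0.031, 0.085], [0.0, -0.157, -0.0, -0.032, 0.001, 0.036, 0.085]]
[[0.0, -0.157, -0.0, -0.037, 0.008, 0.031, 0.085], [0.0, -0.157, -0.0, -0.031, 0.008, 0.037, 0.085], [0.0, -0.158, -0.0, -0.026, 0.008, 0.041, 0.085], [0.0, -0.157, -0.0, -0.018, 0.008, 0.044, 0.085], [0.0, -0.157, -0.0, -0.011, 0.008, 0.047, 0.085]]
```

Call:
apply_moves --pt "0 -0.158 0 -0.047 0.001 0.011 0.085" --pt "0 -0.157 0 -0.046 0.001 0.017 0.085" --pt "0 -0.158 0 -0.041 0.001 0.025 0.085" --pt "0 -0.158 0 -0.038 0.001 0.031 0.085" --pt "0 -0.157 0 -0.032 0.001 0.036 0.085"

```text
clock: 4.22
tool_pos: [0.4298, 0.0617, 0.3702]
eef_rot: [0.654, -0.269, 0.269, -0.654]
ft_force: [0.6, -0.1, -1.0]
width: 0.997
```

Call:
apply_moves --pt "0 -0.157 0 -0.037 0.008 0.031 0.085" --pt "0 -0.157 0 -0.031 0.008 0.037 0.085" --pt "0 -0.158 0 -0.026 0.008 0.041 0.085" --pt "0 -0.157 0 -0.018 0.008 0.044 0.085" --pt "0 -0.157 0 -0.011 0.008 0.047 0.085"

```text
clock: 4.85
tool_pos: [0.4103, 0.3017, 0.3297]
eef_rot: [0.707, 0.002, -0.002, -0.707]
ft_force: [2.1, 0.3, -1.0]
width: 0.99
```

Run:
```python
from h import *
st()
p=ctrl.get_image("wrist"); save(p,"w2.png")
for n in ["knob_grip","stand","bubble"]:
    print(n,[(np.round(b["centre"],3).tolist(),round(b["p"],2),proj(p,b["centre"]).round().tolist()) for b in ctrl.boxes_of(p,n)])
```

```text
t 4.85 pos [0.4103 0.3017 0.3297] w 84.5 F [ 2.1  0.3 -1. ] 
axes x [1.    0.005 0.   ] y [ 0.    -0.001 -1.   ] z [-0.005  1.    -0.001] q [-0.27  0.5  -0.71  1.78  0.38  1.01 -1.12]
knob_grip [([0.418, 0.311, 0.091], 0.93, [287.0, 169.0])]
stand [([0.499, 0.315, 0.047], 0.96, [352.0, 160.0])]
bubble [([0.536, 0.164, 0.069], 0.41, [376.0, 279.0])]
```

View pics/w2.png

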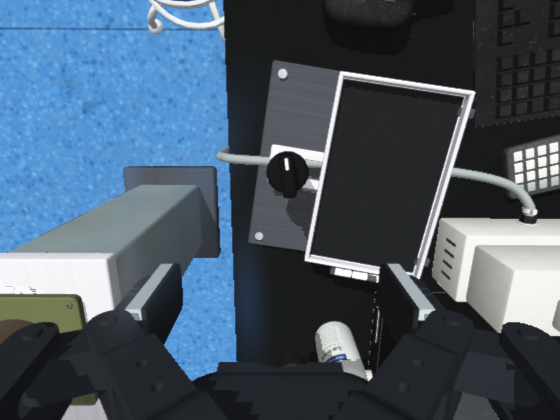

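Run:
```python
from h import *
p=ctrl.get_image("wrist"); save(p,"w2z.png",(225,110,355,290),4.4)
save(p,"w2k.png",(262,145,312,200),10)
```

```text
(no output)
```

View pics/w2k.png

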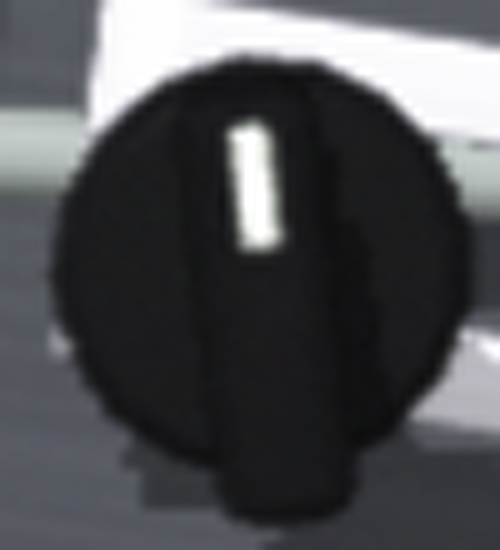

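Run:
```python
from h import *
p=ctrl.get_image("wrist")
f=lambda u,v,z:atz(p,262+u/10,145+v/10,z).round(4)
print("disc",f(265,265,.092))
a,b=f(245,125,.118),f(262,245,.118); print("tick",a,b,np.degrees(np.arctan2(*(a-b)[[1,0]])))
a,b=f(250,75,.118),f(285,500,.118); print("wing ends",a,b,(a+b)/2,np.linalg.norm(a-b),np.degrees(np.arctan2(*(a-b)[[1,0]])))
for u in [(282,74),(258,236),(274,61),(250,242)]: print(u,atz(p,*u,.009).round(4))
# deck rail outer corners, back ones (hinge side, z~.066)
for u in [(474,93),(342,73),(306,260),(421,278)]: print(u,atz(p,*u,.074).round(4))
```

```text
disc [0.4192 0.306  0.092 ]
tick [0.4164 0.3249 0.118 ] [0.4182 0.3125 0.118 ] 98.25943797987891
wing ends [0.4169 0.33   0.118 ] [0.4209 0.2854 0.118 ] [0.4189 0.3077 0.118 ] 0.04477901294133226 95.12492334597906
(282, 74) [0.4121 0.416  0.009 ]
(258, 236) [0.3781 0.1977 0.009 ]
(274, 61) [0.4021 0.4312 0.009 ]
(250, 242) [0.3663 0.1884 0.009 ]
(474, 93) [0.6225 0.39   0.074 ]
(342, 73) [0.4766 0.4103 0.074 ]
(306, 260) [0.4429 0.1901 0.074 ]
(421, 278) [0.5913 0.1651 0.074 ]
```

View pics/w2z.png

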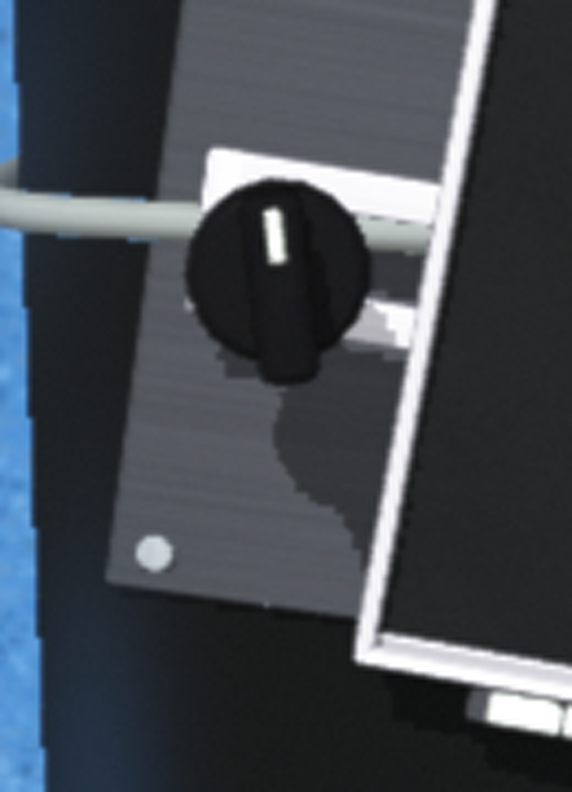

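Call:
apply_moves --pt "0 0 0 0.009 0.04 0.005 0.07" --pt "0 -0.171 0 0 0.04 0 0.06" --pt "0 -0.171 0 0 0.03 0 0.05" --pt "0 -0.171 0 0 0 0 0.05" --pt "0 -0.171 0 0 0 0 0.05" --force 50

```text
clock: 5.78
tool_pos: [0.4193, 0.3043, 0.2199]
eef_rot: [0.666, 0.239, -0.239, -0.665]
ft_force: [-0.1, -1.1, -0.3]
width: 0.581
```

Call:
apply_moves --pt "0 -0.171 0 0 0 0 0.05" --pt "0 -0.171 0 0 0 0 0.05" --pt "0 -0.171 0 0 0 0 0.05" --pt "0 -0.171 0 0 0 0 0.05" --pt "0 -0.171 0 0 0 0 0.05"

```text
clock: 6.4
tool_pos: [0.4196, 0.3043, 0.2203]
eef_rot: [0.507, 0.493, -0.493, -0.506]
ft_force: [-0.2, -0.0, -0.5]
width: 0.583
```

Call:
apply_moves --pt "0 -0.171 0 0 0 0 0.05" --pt "0 -0.171 0 0 0 0 0.05" --pt "0 -0.171 0 0 0 0 0.05" --pt "0 -0.171 0 0 0 0 0.05" --pt "0 -0.171 0 0 0 0 0.05"

```text
clock: 7.02
tool_pos: [0.4197, 0.3042, 0.2202]
eef_rot: [-0.257, -0.658, 0.659, 0.256]
ft_force: [0.1, -0.6, -0.6]
width: 0.582
```

Call:
apply_moves --pt "0 -0.171 0 0 0 0 0.05" --pt "0 -0.171 0 0 0 0 0.05" --pt "0 -0.171 0 0 0 0 0.05" --pt "0 -0.171 0 0 0 0 0.05" --pt "0 -0.171 0 0 0 0 0.05"

```text
clock: 7.65
tool_pos: [0.4196, 0.3043, 0.22]
eef_rot: [0.039, -0.705, 0.707, -0.04]
ft_force: [-0.5, -0.7, 0.7]
width: 0.585
```

Run:
```python
from h import *
goto([0.419,0.307,0.110],186)
p=ctrl.get_image("wrist"); save(p,"w3.png")
```

```text
t 7.65 pos [0.4196 0.3043 0.22  ] w 50.0 F [-0.5 -0.7  0.7] 
axes x [-0.994 -0.112 -0.001] y [ 0.001 -0.002 -1.   ] z [ 0.112 -0.994  0.002] q [-0.01  0.96 -1.39  1.88  1.02  1.25  1.5 ]
TURN [-0.002  0.008 -0.001] deg 0.5 | SHIFT in present axes [ 0.0004  0.11   -0.0031] | in final axes [ 0.0003  0.11   -0.0028] len 0.11
```

View pics/w3.png

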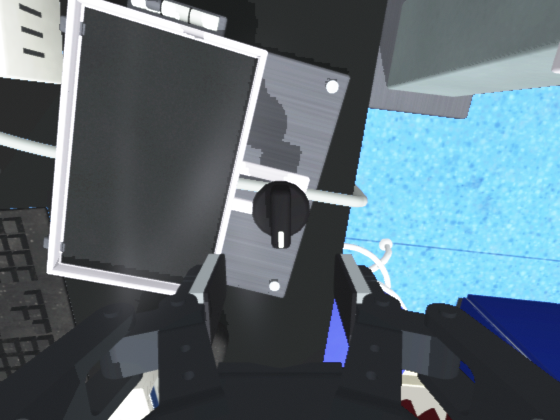

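Call:
apply_moves --pt "0 0 0 0 0.04 -0.003 0.05" --pt "0 0 0 0 0.035 0 0.05" --pt "0 0 0 0 0.035 0 0.05" --pt "0 0 0 0 0 0 0.05"

```text
clock: 8.2
tool_pos: [0.4181, 0.3065, 0.1082]
eef_rot: [0.039, -0.704, 0.708, -0.037]
ft_force: [-0.4, 0.3, 0.2]
width: 0.591
```

Run:
```python
from h import *
goto([0.419,0.307,0.110],186)
p=ctrl.get_image("wrist"); save(p,"w4.png")
```

```text
t 8.2 pos [0.4181 0.3065 0.1082] w 50.4 F [-0.4  0.3  0.2] 
axes x [-0.994 -0.106  0.003] y [-0.002 -0.005 -1.   ] z [ 0.106 -0.994  0.005] q [-0.07  1.11 -1.26  1.97  1.22  1.14  1.36]
TURN [-0.005  0.002  0.003] deg 0.3 | SHIFT in present axes [-0.0009 -0.0018 -0.0004] | in final axes [-0.0009 -0.0018 -0.0004] len 0.002
```

View pics/w4.png

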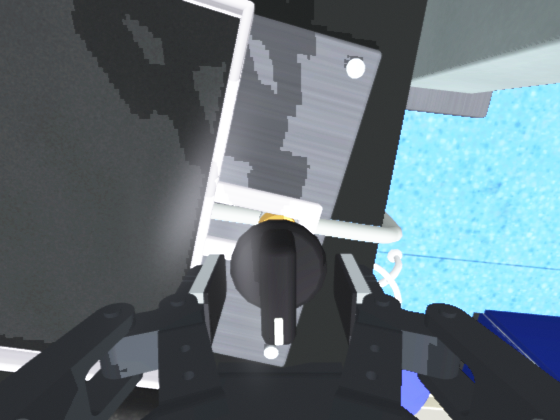

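Call:
apply_moves --pt "0 0 0 0 0 0 0.03" --pt "0 0 0 0 0 0 0.01" --pt "0 0 0 0 0 0 0.008" --pt "0 0 0 0 0 0 0.008" --pt "0 0 0 0 0 0 0.008" --force 50

```text
clock: 8.88
tool_pos: [0.4185, 0.3098, 0.1119]
eef_rot: [-0.038, 0.706, -0.706, 0.04]
ft_force: [-0.1, -1.3, 5.9]
width: 0.16
```

Call:
apply_moves --pt "0 0.15 0 0 -0.002 0 0.008" --pt "0 0.15 0 0 0 0 0.008" --pt "0 0.15 0 0 0 0 0.008" --pt "0 0.15 0 0 0 0 0.008" --pt "0 0.15 0 0 0 0 0.008"

```text
clock: 9.5
tool_pos: [0.4191, 0.3095, 0.112]
eef_rot: [0.225, 0.671, -0.67, -0.224]
ft_force: [2.4, 1.8, -7.5]
width: 0.159
```

Run:
```python
from h import *
goto([0.419,0.307,0.110],82)
p=ctrl.get_image("wrist"); save(p,"w5.png")
```

```text
t 9.5 pos [0.4191 0.3095 0.112 ] w 13.6 F [ 2.4  1.8 -7.5] 
axes x [-0.799  0.601 -0.001] y [ 0.001  0.001 -1.   ] z [-0.601 -0.799 -0.001] q [-0.1   1.05 -1.17  1.96  1.18  1.04  0.64]
TURN [0.002 1.065 0.   ] deg 61.0 | SHIFT in present axes [-0.0014  0.002   0.0021] | in final axes [-0.0025  0.002  -0.0002] len 0.003
```

View pics/w5.png

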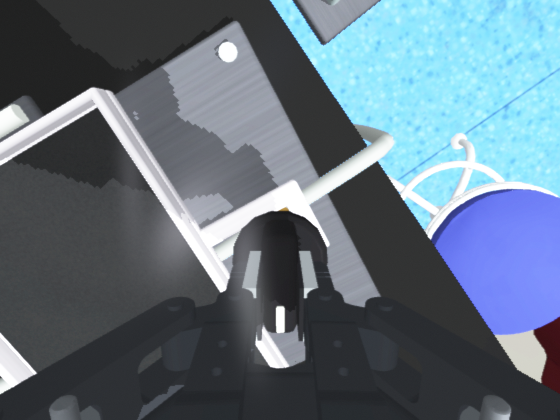

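Call:
apply_moves --pt "0 0.153 0 0 0 0 0.008" --pt "0 0.153 0 0 0 0 0.008" --pt "0 0.153 0 0 0 0 0.008" --pt "0 0.153 0 0 0 0 0.008" --pt "0 0.153 0 0 0 0 0.008"

```text
clock: 10.18
tool_pos: [0.4194, 0.309, 0.112]
eef_rot: [0.458, 0.539, -0.539, -0.457]
ft_force: [3.1, 2.1, -7.9]
width: 0.163
```

Call:
apply_moves --pt "0 0.153 0 0 0 0 0.008" --pt "0 0.153 0 0 0 0 0.008" --pt "0 0 0 0 0 0 0.008"

```text
clock: 10.55
tool_pos: [0.4194, 0.3088, 0.112]
eef_rot: [0.534, 0.465, -0.464, -0.533]
ft_force: [4.6, 1.4, -9.7]
width: 0.16
```

Run:
```python
from h import *
goto([0.419,0.307,0.110],81.5)
p=ctrl.get_image("wrist"); save(p,"w6.png")
p=ctrl.get_image("scene"); save(p,"s6.png",(125,215,230,315),7)
print([(np.round(b["centre"],3).tolist(),round(b["p"],2),proj(p,b["centre"]).round().tolist()) for b in ctrl.boxes_of(p,"bubble")])
```

```text
t 10.55 pos [0.4194 0.3088 0.112 ] w 13.7 F [ 4.6  1.4 -9.7] 
axes x [ 0.138  0.99  -0.001] y [ 0.002 -0.001 -1.   ] z [-0.99   0.138 -0.002] q [-0.17  0.97 -1.01  1.97  1.1   0.9  -0.36]
TURN [ 0.002  0.01  -0.001] deg 0.6 | SHIFT in present axes [-0.0018  0.002   0.0002] | in final axes [-0.0018  0.002   0.0001] len 0.003
[([0.402, 0.306, 0.091], 0.65, [172.0, 288.0])]
```

View pics/w6.png

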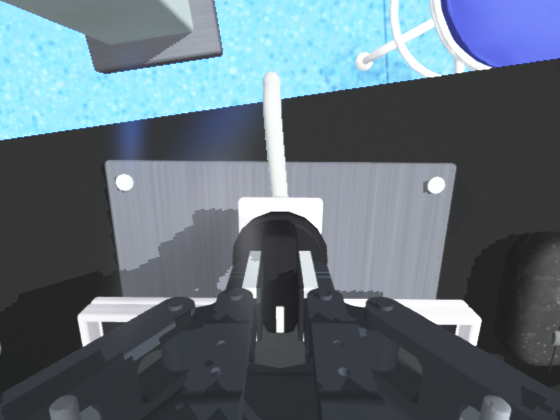

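View pics/s6.png

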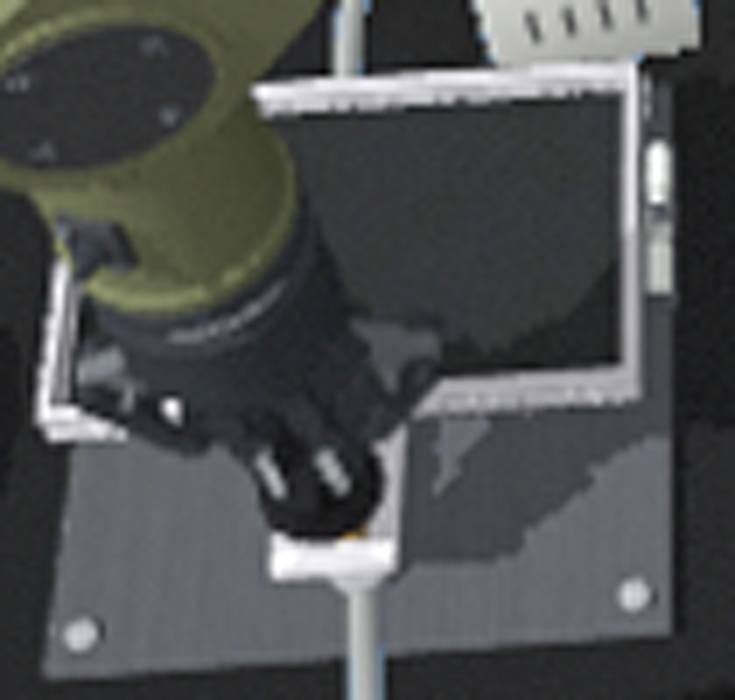

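Call:
apply_moves --pt "0 0 0 0 0 0 0.05" --pt "0 0 0 0 0 0 0.05" --pt "0 0 0 0 -0.04 0 0.05" --pt "0 0 0 0 -0.05 0 0.05" --pt "0 0 0 0 -0.05 0 0.06"

```text
clock: 11.32
tool_pos: [0.4171, 0.3095, 0.2541]
eef_rot: [-0.533, -0.464, 0.465, 0.533]
ft_force: [1.1, 0.1, -0.2]
width: 0.703
```

Run:
```python
from h import *
rows([0.43,0.11,0.30],82,claw=.07)
p=ctrl.get_image("wrist"); save(p,"w7.png",(150,180,410,320),3)
```

```text
t 11.32 pos [0.4171 0.3095 0.2541] w 60.1 F [ 1.1  0.1 -0.2] 
axes x [0.136 0.991 0.   ] y [-0.001  0.    -1.   ] z [-0.991  0.136  0.001] q [-0.08  0.78 -1.18  1.85  0.81  1.1  -0.13]
[[-0.0, 0.001, 0.0, -0.049, -0.011, -0.01, 0.07], [-0.0, 0.0, 0.0, -0.049, -0.012, -0.01, 0.07], [-0.001, 0.001, 0.0, -0.049, -0.011, -0.01, 0.07], [0.0, 0.001, 0.0, -0.049, -0.012, -0.01, 0.07]]
```

View pics/w7.png

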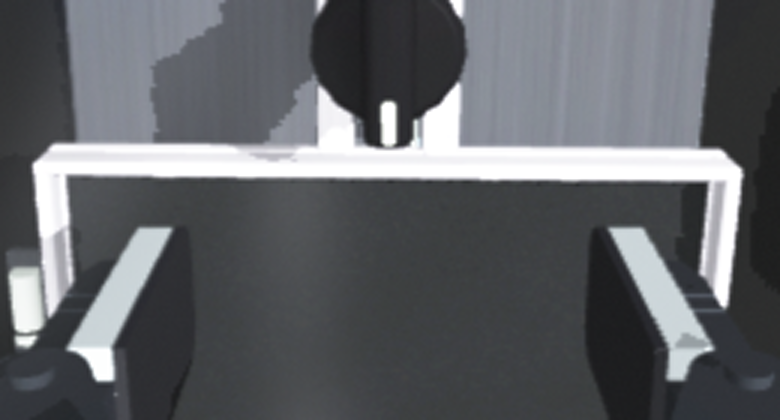

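Call:
apply_moves --pt "0 0 0 -0.049 -0.011 -0.01 0.07" --pt "0 0 0 -0.049 -0.012 -0.01 0.07" --pt "0 0 0 -0.049 -0.011 -0.01 0.07" --pt "0 0 0 -0.049 -0.012 -0.01 0.07" --pt "0 0 0 0 0 0 0.07"

```text
clock: 12.0
tool_pos: [0.4305, 0.1055, 0.2982]
eef_rot: [0.536, 0.462, -0.463, -0.534]
ft_force: [0.1, 0.1, -0.2]
width: 0.819
```

Run:
```python
from h import *
st()
p=ctrl.get_image("scene");q=ctrl.get_image("side")
def tri(a,b):
    o1,d1=ray(p,*a);o2,d2=ray(q,*b)
    A=np.stack([d1,-d2],1); t=np.linalg.lstsq(A,o2-o1,rcond=None)[0]
    x,y=o1+d1*t[0],o2+d2*t[1]; return (x+y)/2,np.linalg.norm(x-y)
print(tri((267,228.3),(273.1,230)),tri((322.8,218.3),(321.4,232)))
w=ctrl.get_image("wrist"); save(w,"w8.png")
for n in ["bottle_a","tube_a","tin_a","bubble"]:
    print(n,[(np.round(b["centre"],3).tolist(),round(b["p"],2),proj(w,b["centre"]).round().tolist()) for b in ctrl.boxes_of(w,n)])
```

```text
t 12.0 pos [0.4305 0.1055 0.2982] w 70.0 F [ 0.1  0.1 -0.2] 
axes x [ 0.145  0.989 -0.003] y [-0.    -0.003 -1.   ] z [-0.989  0.145 -0.   ] q [ 0.44  0.67 -1.33  1.98  0.74  1.1   0.21]
(array([0.49737963, 0.02698576, 0.14429549]), np.float64(0.0020654879491418493)) (array([ 0.49581732, -0.13303525,  0.14305567]), np.float64(0.0022205566856742763))
bottle_a [([0.489, -0.118, 0.109], 0.83, [76.0, 272.0]), ([0.486, 0.038, 0.109], 0.66, [220.0, 250.0]), ([0.598, -0.3, 0.004], 0.59, [21.0, 321.0])]
tube_a [([0.438, -0.092, 0.104], 0.76, [88.0, 221.0]), ([0.486, 0.294, 0.061], 0.21, [447.0, 205.0])]
tin_a [([0.415, -0.178, 0.03], 0.93, [48.0, 195.0]), ([0.486, 0.297, 0.058], 0.56, [448.0, 204.0])]
bubble []
```

View pics/w8.png

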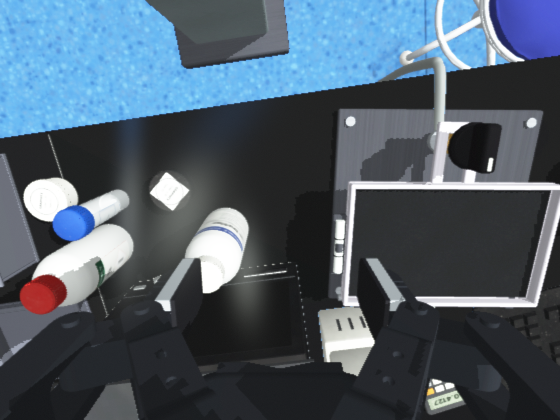

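Run:
```python
from h import *
p=ctrl.get_image("scene")
for u in [(236.5,239.6),(307.7,222)]: print(atz(p,*u,0).round(3))
w=ctrl.get_image("wrist"); save(w,"w8b.png",(325,205,355,305),7)
for u in [(297,265),(300,262),(106,303)]: print(atz(w,*u,0).round(3))
save(p,"s8.png",(230,140,330,270),5)
rows([0.497,0.027,0.21],82,claw=.07)
```

```text
[0.565 0.113 0.   ]
[ 0.579 -0.122  0.   ]
[ 0.566  0.115 -0.   ]
[0.562 0.12  0.   ]
[ 0.588 -0.169  0.   ]
t 12.45 pos [0.4301 0.1107 0.2982] w 70.1 F [-0.3  0.4 -0.1] 
axes x [0.137 0.991 0.   ] y [-0.  0. -1.] z [-0.991  0.137  0.   ] q [ 0.43  0.67 -1.33  1.98  0.74  1.1   0.21]
[[-0.0, 0.001, 0.0, -0.025, 0.029, -0.026, 0.07], [-0.0, 0.0, 0.0, -0.024, 0.03, -0.026, 0.07], [-0.0, 0.001, 0.0, -0.025, 0.029, -0.026, 0.07]]
```

View pics/w8b.png

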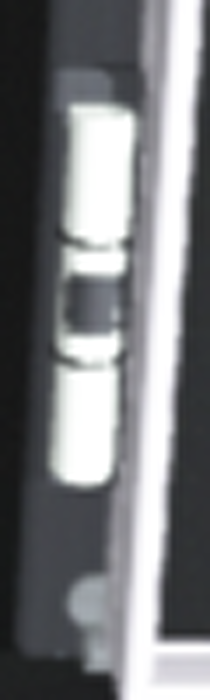

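View pics/s8.png

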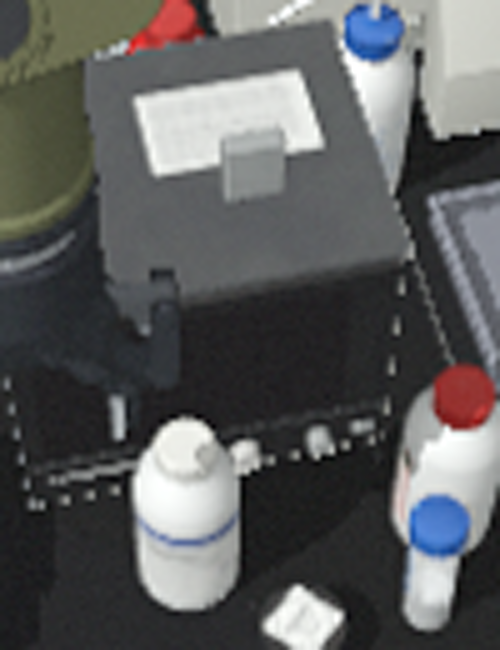

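Run:
```python
from h import *
p=ctrl.get_image("scene");q=ctrl.get_image("side")
im=np.hstack([p["image"],q["image"]])[:,:,::-1]; cv2.imwrite("pics/both8.png",cv2.resize(im,(800,300)))
```

```text
(no output)
```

View pics/both8.png

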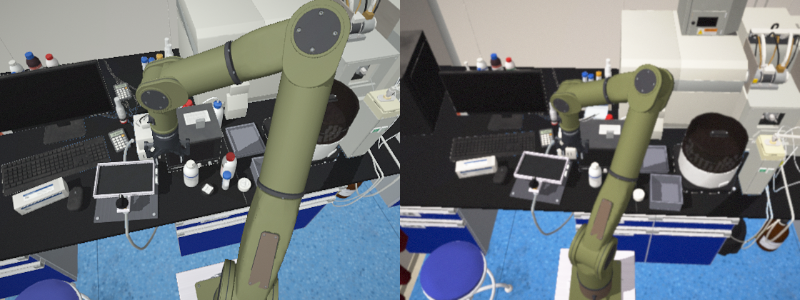

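Run:
```python
from h import *
s=rows([0.47,0.05,0.28],15,claw=.07)
s=rows([0.497,0.027,0.22],-50,claw=.07,start=s)
```

```text
t 12.55 pos [0.4303 0.1102 0.2982] w 69.9 F [-0.7 -0.5 -0.4] 
axes x [0.138 0.99  0.   ] y [-0.  0. -1.] z [-0.99   0.138  0.   ] q [ 0.44  0.67 -1.33  1.98  0.74  1.1   0.21]
[[-0.0, 0.167, -0.0, -0.008, 0.003, -0.007, 0.07], [-0.0, 0.167, -0.0, -0.006, 0.002, -0.008, 0.07], [-0.0, 0.168, -0.0, -0.005, 0.003, -0.009, 0.07], [-0.0, 0.167, -0.0, -0.004, 0.002, -0.01, 0.07], [-0.0, 0.167, -0.0, -0.002, 0.003, -0.01, 0.07]]
[[-0.0, 0.167, -0.0, -0.0, 0.003, -0.01, 0.07], [-0.0, 0.168, -0.0, 0.002, 0.002, -0.01, 0.07]]
[[-0.0, 0.162, -0.0, 0.003, 0.009, -0.004, 0.07], [-0.0, 0.162, -0.0, 0.003, 0.008, -0.004, 0.07], [-0.0, 0.162, -0.0, 0.004, 0.009, -0.003, 0.07], [-0.0, 0.162, -0.0, 0.005, 0.008, -0.002, 0.07], [-0.0, 0.162, -0.0, 0.005, 0.009, -0.002, 0.07]]
[[-0.0, 0.162, -0.0, 0.005, 0.009, -0.001, 0.07], [0.0, 0.162, -0.0, 0.005, 0.008, -0.0, 0.07]]
```

Call:
apply_moves --pt "0 0.167 0 -0.008 0.003 -0.007 0.07" --pt "0 0.167 0 -0.006 0.002 -0.008 0.07" --pt "0 0.168 0 -0.005 0.003 -0.009 0.07" --pt "0 0.167 0 -0.004 0.002 -0.01 0.07" --pt "0 0.167 0 -0.002 0.003 -0.01 0.07"

```text
clock: 13.18
tool_pos: [0.459, 0.0662, 0.2852]
eef_rot: [-0.677, -0.206, 0.206, 0.677]
ft_force: [0.0, -0.5, -0.1]
width: 0.816
```

Call:
apply_moves --pt "0 0.167 0 0 0.003 -0.01 0.07" --pt "0 0.168 0 0.002 0.002 -0.01 0.07" --pt "0 0.162 0 0.003 0.009 -0.004 0.07" --pt "0 0.162 0 0.003 0.008 -0.004 0.07" --pt "0 0.162 0 0.004 0.009 -0.003 0.07"

```text
clock: 13.8
tool_pos: [0.4817, 0.0399, 0.254]
eef_rot: [-0.702, 0.081, -0.081, 0.702]
ft_force: [0.1, 1.4, 0.3]
width: 0.816
```

Call:
apply_moves --pt "0 0.162 0 0.005 0.008 -0.002 0.07" --pt "0 0.162 0 0.005 0.009 -0.002 0.07" --pt "0 0.162 0 0.005 0.009 -0.001 0.07" --pt "0 0.162 0 0.005 0.008 0 0.07" --pt "0 0 0 0 0 0 0.07"

```text
clock: 14.42
tool_pos: [0.4972, 0.0262, 0.2199]
eef_rot: [0.641, -0.299, 0.299, -0.641]
ft_force: [-0.3, 0.7, -0.3]
width: 0.817
```

Run:
```python
from h import *
goto([0.497,0.027,0.138],-50)
p=ctrl.get_image("scene");q=ctrl.get_image("side");w=ctrl.get_image("wrist")
im=np.hstack([p["image"],q["image"]])[:,:,::-1]; cv2.imwrite("pics/both9.png",cv2.resize(im,(800,300)))
save(w,"w9.png")
```

```text
t 14.43 pos [0.4972 0.0262 0.2199] w 69.8 F [-0.3  0.7 -0.3] 
axes x [ 0.643 -0.766 -0.   ] y [-0.001 -0.001 -1.   ] z [ 0.766  0.643 -0.001] q [ 0.22  0.61 -0.58  1.96  0.5   0.72 -1.53]
TURN [ 0.001  0.    -0.   ] deg 0.1 | SHIFT in present axes [-0.0007  0.0819  0.0004] | in final axes [-0.0007  0.0819  0.0004] len 0.082
```

View pics/both9.png

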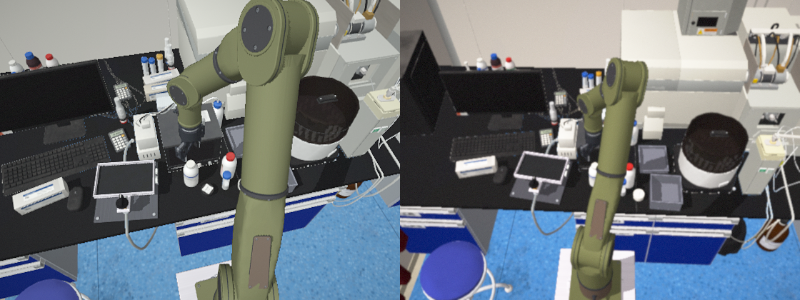

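View pics/w9.png

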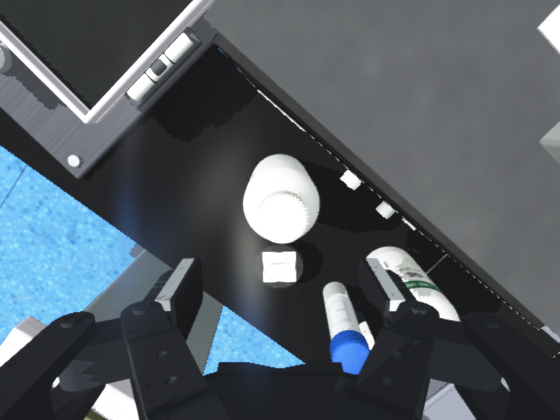

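Run:
```python
from h import *
w=ctrl.get_image("wrist")
print(atz(w,283,216,.144), atz(w,283,216,.148),proj(w,[0.497,0.027,.144]))
rows([0.497,0.027,0.138],-50,claw=.07)
```

```text
[0.5030243  0.02709091 0.144     ] [0.5039424  0.02792356 0.148     ] [277.15394508 222.80485038]
t 14.62 pos [0.4973 0.0265 0.2206] w 70.3 F [-0.2 -0.6 -0.6] 
axes x [ 0.644 -0.765 -0.   ] y [ 0.  0. -1.] z [0.765 0.644 0.001] q [ 0.22  0.61 -0.58  1.96  0.5   0.72 -1.53]
[[-0.0, 0.001, -0.0, -0.0, 0.041, -0.0, 0.07], [-0.001, 0.0, -0.0, -0.001, 0.042, -0.0, 0.07]]
```

Call:
apply_moves --pt "0 0 0 0.001 0.042 0.002 0.065" --pt "0 0 0 0 0.041 0 0.06" --pt "0 0 0 0 0 0 0.03" --pt "0 0 0 0 0 0 0.02" --pt "0 0 0 0 0 0 0.02" --force 60

```text
clock: 15.25
tool_pos: [0.5004, 0.0268, 0.1387]
eef_rot: [-0.64, 0.298, -0.3, 0.641]
ft_force: [-0.3, 0.0, -1.7]
width: 0.372
```

Call:
apply_moves --pt "0 0 0 0 0 0 0.02" --pt "0 0 0 0 0 0 0.02" --pt "0 0 0 0 0 0 0.02"

```text
clock: 15.62
tool_pos: [0.4996, 0.0266, 0.1375]
eef_rot: [-0.641, 0.299, -0.299, 0.641]
ft_force: [0.1, -0.5, -1.1]
width: 0.373
```

Run:
```python
from h import *
st()
w=ctrl.get_image("wrist");save(w,"w10.png")
```

```text
t 15.62 pos [0.4996 0.0266 0.1375] w 31.8 F [ 0.1 -0.5 -1.1] 
axes x [ 0.642 -0.767  0.   ] y [ 0. -0. -1.] z [0.767 0.642 0.   ] q [ 0.13  0.74 -0.45  2.03  0.64  0.52 -1.66]
```

View pics/w10.png

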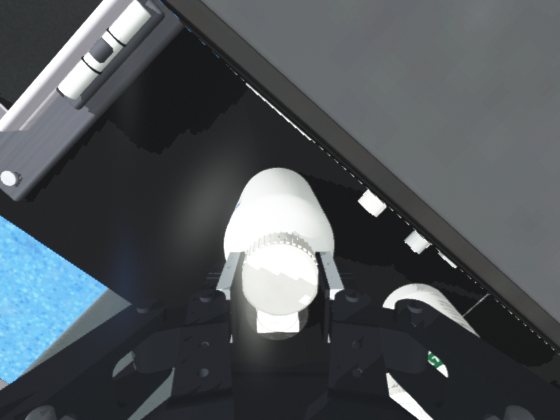

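Run:
```python
from h import *
s=st(); s=rows([0.498,0.0266,0.26],claw=.02,start=s)
s=rows([0.543,0.339,0.262],-35,claw=.02,start=s,vmax=.045)
```

```text
t 15.68 pos [0.4995 0.0266 0.1374] w 32.2 F [ 0.   0.3 -1.6] 
axes x [ 0.642 -0.767  0.   ] y [ 0. -0. -1.] z [0.767 0.642 0.   ] q [ 0.13  0.74 -0.45  2.03  0.64  0.52 -1.66]
[[-0.0, 0.0, 0.0, -0.0, -0.041, -0.0, 0.02], [-0.0, 0.0, 0.0, -0.001, -0.041, -0.001, 0.02], [-0.0, 0.0, 0.0, 0.0, -0.041, -0.0, 0.02]]
[[-0.0, -0.033, 0.0, -0.026, -0.0, 0.029, 0.02], [-0.0, -0.033, 0.0, -0.026, -0.0, 0.031, 0.02], [-0.0, -0.033, 0.0, -0.024, -0.001, 0.031, 0.02], [-0.0, -0.033, 0.0, -0.023, 0.0, 0.031, 0.02], [-0.0, -0.032, 0.0, -0.023, -0.0, 0.033, 0.02]]
[[-0.0, -0.033, 0.0, -0.021, -0.0, 0.033, 0.02], [-0.0, -0.033, 0.0, -0.02, -0.0, 0.034, 0.02], [-0.0, -0.033, 0.0, -0.019, -0.001, 0.035, 0.02]]
```

Call:
apply_moves --pt "0 0 0 0 -0.02 0 0.02" --pt "0 0 0 0 -0.03 0 0.02" --pt "0 0 0 0 -0.041 0 0.02" --pt "0 0 0 0 -0.032 0 0.02" --pt "0 -0.033 0 -0.026 0 0.029 0.02"

```text
clock: 16.3
tool_pos: [0.5064, 0.0622, 0.2622]
eef_rot: [0.645, -0.289, 0.292, -0.644]
ft_force: [0.2, 0.6, -2.1]
width: 0.378
```

Call:
apply_moves --pt "0 -0.033 0 -0.026 0 0.031 0.02" --pt "0 -0.033 0 -0.024 0 0.031 0.02" --pt "0 -0.033 0 -0.023 0 0.031 0.02" --pt "0 -0.032 0 -0.023 0 0.033 0.02" --pt "0 -0.033 0 -0.021 0 0.033 0.02"

```text
clock: 16.92
tool_pos: [0.5326, 0.2619, 0.26]
eef_rot: [0.667, -0.234, 0.234, -0.667]
ft_force: [-0.0, -0.4, -1.0]
width: 0.374
```

Call:
apply_moves --pt "0 -0.033 0 -0.02 0 0.034 0.02" --pt "0 -0.033 0 -0.019 0 0.035 0.02" --pt "0 0 0 0 0 0 0.02" --pt "0 0 0 0 0 0 0.02"

```text
clock: 17.42
tool_pos: [0.5442, 0.3383, 0.2596]
eef_rot: [0.675, -0.213, 0.213, -0.674]
ft_force: [-0.3, -0.6, -1.3]
width: 0.373
```

Run:
```python
from h import *
goto([0.543,0.339,0.2005],-35)
w=ctrl.get_image("wrist");p=ctrl.get_image("scene");q=ctrl.get_image("side")
save(w,"w11.png"); save(q,"sd11.png",(140,150,300,290),4.5)
```

```text
t 17.43 pos [0.5442 0.3383 0.2596] w 31.8 F [-0.3 -0.6 -1.3] 
axes x [ 0.819 -0.574  0.001] y [-0.001 -0.002 -1.   ] z [ 0.574  0.819 -0.002] q [-0.3   0.76 -0.64  1.48  0.49  1.07 -1.66]
TURN [ 0.002 -0.     0.001] deg 0.1 | SHIFT in present axes [-0.0014  0.0591  0.    ] | in final axes [-0.0013  0.0591 -0.0001] len 0.059
```

View pics/w11.png

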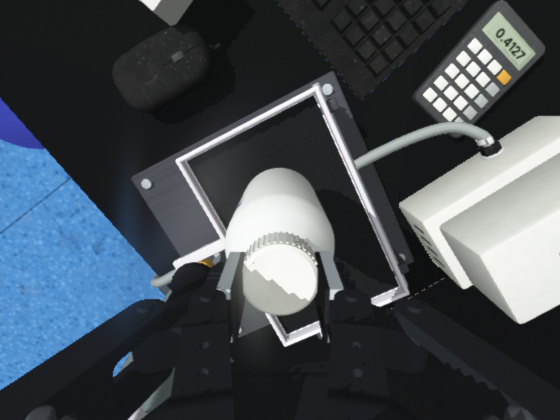

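View pics/sd11.png

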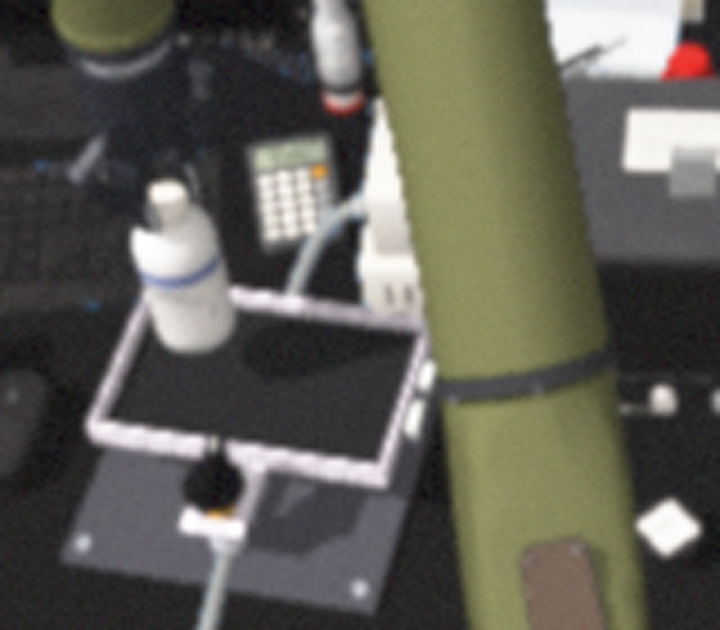

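Call:
apply_moves --pt "0 0 0 -0.001 0.03 0 0.02" --pt "0 0 0 0 0.02 0 0.02" --pt "0 0 0 0 0.008 0 0.02" --pt "0 0 0 0 0.002 0 0.02" --pt "0 0 0 0 0.001 0 0.02"

```text
clock: 18.2
tool_pos: [0.544, 0.3401, 0.2001]
eef_rot: [-0.674, 0.212, -0.213, 0.675]
ft_force: [0.6, 0.6, -2.4]
width: 0.372
```

Call:
apply_moves --pt "0 0 0 0 0.0015 0 0.02" --pt "0 0 0 0 0.001 0 0.02" --pt "0 0 0 0 0 0 0.02"

```text
clock: 18.58
tool_pos: [0.5441, 0.3404, 0.1978]
eef_rot: [-0.674, 0.212, -0.213, 0.675]
ft_force: [-0.2, -0.5, 3.5]
width: 0.375
```

Run:
```python
from h import *
st()
q=ctrl.get_image("side");p=ctrl.get_image("scene")
save(q,"sd12.png",(150,170,250,270),6); save(p,"sc12.png",(125,195,235,300),6)
```

```text
t 18.57 pos [0.5441 0.3404 0.1978] w 32.0 F [-0.2 -0.5  3.5] 
axes x [ 0.819 -0.574  0.001] y [ 0.002  0.001 -1.   ] z [0.574 0.819 0.002] q [-0.31  0.82 -0.61  1.55  0.54  0.94 -1.71]
```

View pics/sd12.png

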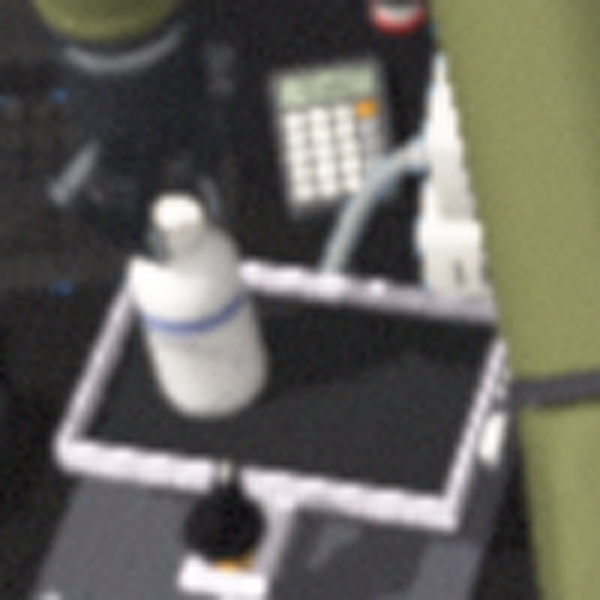

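Call:
apply_moves --pt "0 0 0 0 0 0 0.045" --pt "0 0 0 0 0 0 0.06" --pt "0 0 0 0 0 0 0.065" --pt "0 0 0 0 -0.03 0 0.065" --pt "0 0 0 0 -0.05 0 0.065"

```text
clock: 19.3
tool_pos: [0.5427, 0.3388, 0.2756]
eef_rot: [0.676, -0.214, 0.212, -0.673]
ft_force: [0.7, 0.1, 0.2]
width: 0.763
```

Run:
```python
from h import *
s=st()
w=ctrl.get_image("wrist");save(w,"w13.png")
s=rows([0.46,-0.10,0.28],-60,claw=.065,start=s)
rows([0.497,-0.133,0.22],-60,claw=.065,start=s)
```

```text
t 19.3 pos [0.5427 0.3388 0.2756] w 65.2 F [0.7 0.1 0.2] 
axes x [ 0.819 -0.573 -0.001] y [-0.004 -0.003 -1.   ] z [ 0.573  0.819 -0.005] q [-0.29  0.74 -0.65  1.46  0.47  1.1  -1.65]
[[0.001, 0.049, -0.0, 0.02, -0.0, -0.045, 0.065], [0.0, 0.048, -0.0, 0.023, -0.001, -0.044, 0.065], [0.001, 0.049, -0.0, 0.025, 0.0, -0.043, 0.065], [0.0, 0.048, -0.0, 0.027, -0.0, -0.042, 0.065], [0.001, 0.049, -0.0, 0.028, -0.001, -0.041, 0.065]]
[[0.0, 0.048, -0.0, 0.031, -0.0, -0.039, 0.065], [0.001, 0.049, -0.0, 0.033, -0.001, -0.037, 0.065], [0.001, 0.048, -0.0, 0.034, -0.0, -0.036, 0.065], [0.0, 0.049, -0.0, 0.036, -0.001, -0.034, 0.065]]
[[0.0, -0.0, -0.0, 0.023, 0.03, 0.008, 0.065], [0.0, -0.0, -0.0, 0.024, 0.03, 0.008, 0.065]]
```

View pics/w13.png

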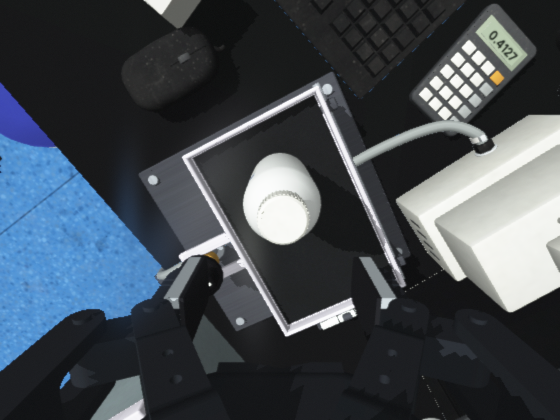

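Call:
apply_moves --pt "0 0.049 0 0.02 0 -0.045 0.065" --pt "0 0.048 0 0.023 0 -0.044 0.065" --pt "0 0.049 0 0.025 0 -0.043 0.065" --pt "0 0.048 0 0.027 0 -0.042 0.065" --pt "0 0.049 0 0.028 0 -0.041 0.065"

```text
clock: 19.98
tool_pos: [0.4966, 0.0944, 0.2767]
eef_rot: [-0.643, 0.293, -0.294, 0.643]
ft_force: [0.3, -0.3, -0.3]
width: 0.762
```

Call:
apply_moves --pt "0 0.048 0 0.031 0 -0.039 0.065" --pt "0 0.049 0 0.033 0 -0.037 0.065" --pt "0 0.048 0 0.034 0 -0.036 0.065" --pt "0 0.049 0 0.036 0 -0.034 0.065" --pt "0 0 0 0.023 0.02 0.008 0.065"

```text
clock: 20.6
tool_pos: [0.478, -0.1192, 0.2573]
eef_rot: [0.612, -0.355, 0.356, -0.61]
ft_force: [1.3, 0.5, -0.5]
width: 0.76
```

Call:
apply_moves --pt "0 0 0 0.024 0.02 0.008 0.065" --pt "0 0 0 0 0 0 0.065"

```text
clock: 20.85
tool_pos: [0.498, -0.133, 0.2354]
eef_rot: [0.612, -0.355, 0.354, -0.612]
ft_force: [-0.2, 0.0, 0.3]
width: 0.76
```

Run:
```python
from h import *
st()
w=ctrl.get_image("wrist");save(w,"w14.png")
print(proj(w,[0.496,-0.133,.143]))
for n in ["bottle_a"]:
    print(n,[(np.round(b["centre"],3).tolist(),round(b["p"],2),proj(w,b["centre"]).round().tolist()) for b in ctrl.boxes_of(w,n)])
```

```text
t 20.85 pos [ 0.498  -0.133   0.2354] w 64.9 F [-0.2  0.   0.3] 
axes x [ 0.497 -0.868 -0.001] y [-0.002  0.    -1.   ] z [ 0.868  0.497 -0.001] q [ 0.52  0.61 -0.56  1.89  0.45  0.77 -1.34]
[276.29604618 218.10476315]
bottle_a [([0.508, -0.126, 0.122], 0.87, [276.0, 192.0])]
```

View pics/w14.png

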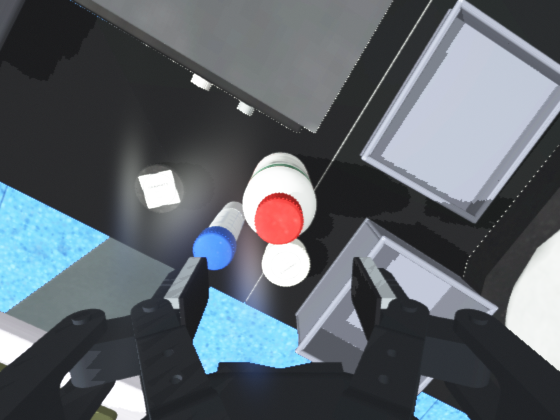

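Call:
apply_moves --pt "0 0 0 0.001 0.05 0 0.065" --pt "0 0 0 0 0.047 0 0.06" --pt "0 0 0 0 0 0 0.03" --pt "0 0 0 0 0 0 0.02" --pt "0 0 0 0 0 0 0.02"

```text
clock: 21.58
tool_pos: [0.4996, -0.1326, 0.1417]
eef_rot: [-0.612, 0.353, -0.355, 0.613]
ft_force: [0.2, 0.3, -2.4]
width: 0.414
```

Call:
apply_moves --pt "0 0 0 0 0 0 0.02" --pt "0 0 0 0 0 0 0.02" --pt "0 0 0 0 0 0 0.02"

```text
clock: 21.95
tool_pos: [0.4986, -0.1328, 0.14]
eef_rot: [-0.612, 0.354, -0.354, 0.612]
ft_force: [-0.2, -0.1, -2.8]
width: 0.416
```

Run:
```python
from h import *
s=st()
w=ctrl.get_image("wrist");save(w,"w15.png",(180,130,380,330),3)
s0=dict(s[0]); s0["tool_pos"]=s0["tool_pos"]+np.array([0,0,.123])
s=rows([0.49,0.0,0.262],-50,claw=.02,start=(s0,s[1]),vmax=.045)
s=rows([0.528,0.240,0.262],-35,claw=.02,start=s,vmax=.045)
```

```text
t 21.95 pos [ 0.4986 -0.1328  0.14  ] w 35.5 F [-0.2 -0.1 -2.8] 
axes x [ 0.499 -0.866  0.   ] y [ 0. -0. -1.] z [0.866 0.499 0.   ] q [ 0.44  0.74 -0.44  1.98  0.59  0.55 -1.46]
[[-0.0, -0.058, 0.0, -0.04, 0.0, 0.02, 0.02], [-0.0, -0.059, 0.0, -0.038, 0.001, 0.021, 0.02], [-0.0, -0.058, 0.0, -0.038, -0.0, 0.025, 0.02]]
[[-0.0, -0.044, 0.0, -0.027, -0.0, 0.03, 0.02], [-0.0, -0.043, 0.0, -0.025, -0.0, 0.032, 0.02], [-0.0, -0.044, 0.0, -0.023, -0.0, 0.033, 0.02], [-0.0, -0.044, 0.0, -0.023, -0.0, 0.033, 0.02], [-0.0, -0.044, 0.0, -0.021, -0.0, 0.035, 0.02]]
[[-0.0, -0.043, 0.0, -0.019, -0.0, 0.036, 0.02]]
```

View pics/w15.png

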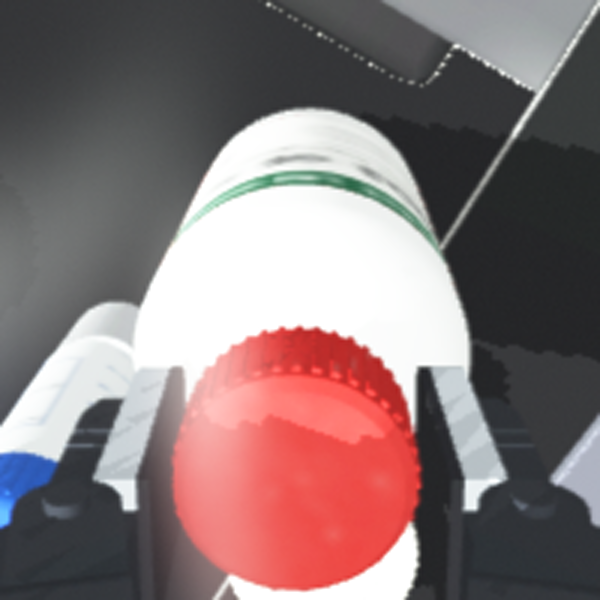

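Call:
apply_moves --pt "0 0 0 0 -0.02 0 0.02" --pt "0 0 0 0 -0.03 0 0.02" --pt "0 0 0 0 -0.041 0 0.02" --pt "0 0 0 0 -0.032 0 0.02" --pt "0 -0.058 0 -0.04 0 0.02 0.02"

```text
clock: 22.62
tool_pos: [0.4975, -0.0915, 0.2647]
eef_rot: [0.621, -0.336, 0.34, -0.621]
ft_force: [0.2, 0.7, -2.8]
width: 0.412
```

Call:
apply_moves --pt "0 -0.059 0 -0.038 0 0.021 0.02" --pt "0 -0.058 0 -0.038 0 0.025 0.02" --pt "0 -0.044 0 -0.027 0 0.03 0.02" --pt "0 -0.043 0 -0.025 0 0.032 0.02" --pt "0 -0.044 0 -0.023 0 0.033 0.02"

```text
clock: 23.25
tool_pos: [0.5093, 0.1214, 0.2627]
eef_rot: [0.659, -0.256, 0.256, -0.659]
ft_force: [1.3, 0.3, -2.7]
width: 0.415
```

Call:
apply_moves --pt "0 -0.044 0 -0.023 0 0.033 0.02" --pt "0 -0.044 0 -0.021 0 0.035 0.02" --pt "0 -0.043 0 -0.019 0 0.036 0.02" --pt "0 0 0 0 0 0 0.02"

```text
clock: 23.75
tool_pos: [0.5272, 0.2455, 0.2629]
eef_rot: [-0.673, 0.211, -0.21, 0.676]
ft_force: [0.5, -0.1, -2.1]
width: 0.414
```

Run:
```python
from h import *
goto([0.528,0.240,0.2025],-35)
w=ctrl.get_image("wrist");q=ctrl.get_image("side")
save(w,"w16.png"); save(q,"sd16.png",(140,150,300,290),4.5)
```

```text
t 23.75 pos [0.5272 0.2455 0.2629] w 35.4 F [ 0.5 -0.1 -2.1] 
axes x [ 0.822 -0.569 -0.003] y [ 0.     0.004 -1.   ] z [0.569 0.822 0.004] q [-0.13  0.68 -0.67  1.67  0.49  0.97 -1.58]
TURN [-0.004  0.006 -0.003] deg 0.4 | SHIFT in present axes [ 0.004   0.0604 -0.0043] | in final axes [ 0.0038  0.0604 -0.004 ] len 0.061
```

View pics/w16.png

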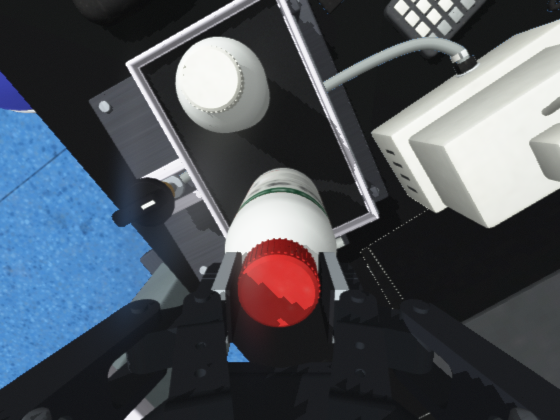

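View pics/sd16.png

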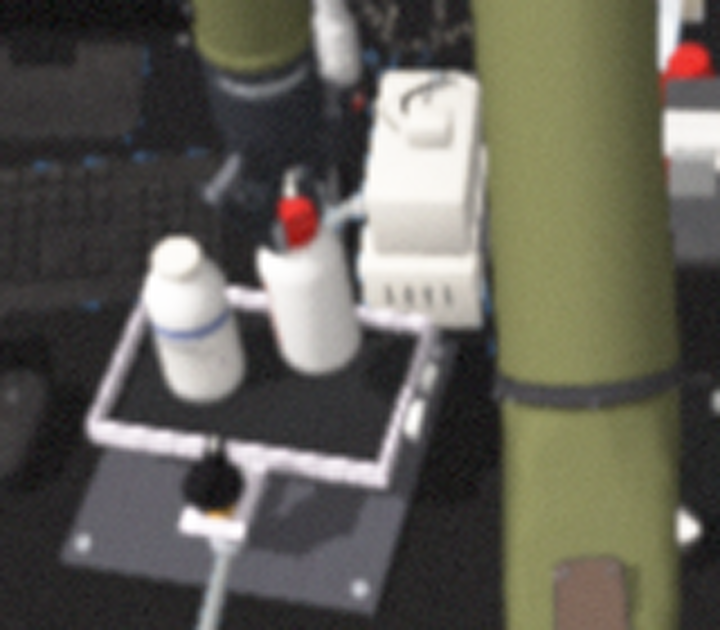

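Call:
apply_moves --pt "0 0 0 0.004 0.03 -0.004 0.02" --pt "0 0 0 0 0.02 0 0.02" --pt "0 0 0 0 0.009 0 0.02" --pt "0 0 0 0 0.001 0 0.02" --pt "0 0 0 0 0 0 0.02"

```text
clock: 24.48
tool_pos: [0.5294, 0.2352, 0.2035]
eef_rot: [-0.674, 0.212, -0.213, 0.675]
ft_force: [0.3, 0.0, -2.4]
width: 0.413
```

Call:
apply_moves --pt "0 0 0 0 0.001 0 0.02" --pt "0 0 0 0 0.001 0 0.02"

```text
clock: 24.72
tool_pos: [0.5292, 0.2352, 0.2012]
eef_rot: [-0.674, 0.212, -0.213, 0.675]
ft_force: [-0.0, 0.8, -1.8]
width: 0.416
```

Call:
apply_moves --pt "0 0 0 0 0.0015 0 0.02" --pt "0 0 0 0 0 0 0.02"

```text
clock: 24.98
tool_pos: [0.5292, 0.2353, 0.1998]
eef_rot: [-0.674, 0.212, -0.213, 0.675]
ft_force: [-0.0, -0.6, 3.2]
width: 0.417
```

Contact (+5 N). Release and rise.

Call:
apply_moves --pt "0 0 0 0 0 0 0.045" --pt "0 0 0 0 0 0 0.06" --pt "0 0 0 0 0 0 0.065" --pt "0 0 0 0 -0.03 0 0.065" --pt "0 0 0 0 -0.05 0 0.065"

```text
clock: 25.6
tool_pos: [0.5281, 0.2342, 0.2786]
eef_rot: [0.675, -0.214, 0.212, -0.673]
ft_force: [1.7, 1.0, 0.1]
width: 0.761
```

Run:
```python
from h import *
s=st()
w=ctrl.get_image("wrist");p=ctrl.get_image("scene");q=ctrl.get_image("side")
save(w,"w17.png"); save(p,"sc17.png",(120,180,360,300),3.3)
for c,nm in ((p,"scene"),(q,"side")):
  for n in ["bottle_a","tube_a","tin_a"]:
    print(nm,n,[(np.round(b["centre"],3).tolist(),round(b["p"],2)) for b in ctrl.boxes_of(c,n)])
```

```text
t 25.6 pos [0.5281 0.2342 0.2786] w 65.0 F [1.7 1.  0.1] 
axes x [ 0.819 -0.573 -0.002] y [-0.004 -0.002 -1.   ] z [ 0.573  0.819 -0.004] q [-0.11  0.66 -0.68  1.65  0.47  1.01 -1.56]
scene bottle_a [([0.527, 0.333, 0.158], 0.84), ([0.504, 0.231, 0.159], 0.76), ([0.47, 0.294, 0.059], 0.56), ([0.811, -0.031, 0.149], 0.52)]
scene tube_a []
scene tin_a [([0.423, -0.026, 0.029], 0.73)]
side bottle_a [([0.514, 0.226, 0.153], 0.86), ([0.523, 0.333, 0.146], 0.84), ([0.811, -0.034, 0.15], 0.58)]
side tube_a [([0.428, -0.108, 0.086], 0.47)]
side tin_a [([0.417, -0.185, 0.028], 0.45)]
```

View pics/w17.png

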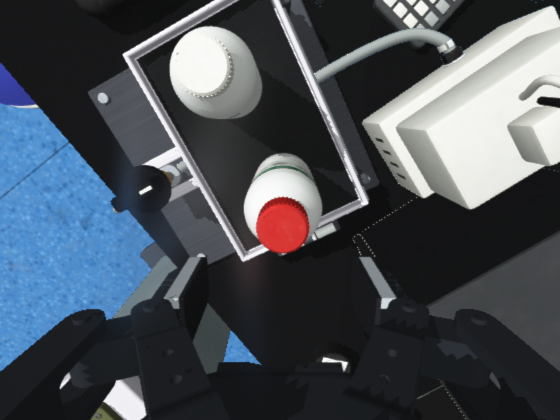

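View pics/sc17.png

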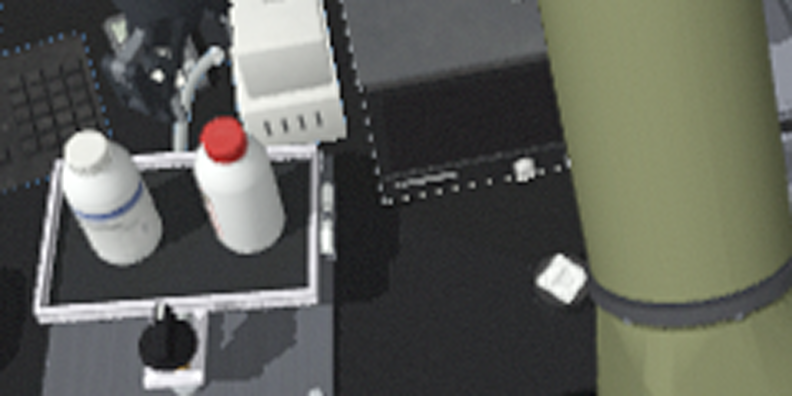

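Run:
```python
from h import *
s=rows([0.46,0.10,0.27],-20,claw=.085)
s=rows([0.425,-0.027,0.16],0,claw=.085,start=s)
```

```text
t 26.05 pos [0.5285 0.2346 0.2781] w 64.8 F [-0.4 -0.7 -0.5] 
axes x [ 0.819 -0.574 -0.001] y [-0.002 -0.001 -1.   ] z [ 0.574  0.819 -0.002] q [-0.11  0.66 -0.68  1.65  0.47  1.01 -1.56]
[[0.001, -0.087, -0.0, 0.007, 0.003, -0.05, 0.085], [0.0, -0.088, -0.001, 0.003, 0.003, -0.05, 0.085], [0.001, -0.087, -0.0, -0.002, 0.002, -0.05, 0.085]]
[[-0.0, -0.087, -0.0, 0.003, 0.028, -0.033, 0.085], [-0.0, -0.087, -0.0, -0.001, 0.027, -0.033, 0.085], [-0.0, -0.088, -0.0, -0.003, 0.028, -0.033, 0.085], [-0.0, -0.087, -0.0, -0.006, 0.027, -0.032, 0.085]]
```

Call:
apply_moves --pt "0 -0.087 0 0.007 0 -0.05 0.085" --pt "0 -0.088 0 0.003 0.003 -0.05 0.085" --pt "0 -0.087 0 -0.002 0.003 -0.05 0.085" --pt "0 -0.087 0 0.003 0.028 -0.033 0.085" --pt "0 -0.087 0 -0.001 0.027 -0.033 0.085"

```text
clock: 26.68
tool_pos: [0.4422, 0.0358, 0.2174]
eef_rot: [-0.704, 0.061, -0.061, 0.705]
ft_force: [0.5, 0.1, 0.8]
width: 0.994
```

Call:
apply_moves --pt "0 -0.088 0 -0.003 0.028 -0.033 0.085" --pt "0 -0.087 0 -0.006 0.027 -0.032 0.085" --pt "0 0 0 0 0 0 0.085"

```text
clock: 27.05
tool_pos: [0.4224, -0.0291, 0.1611]
eef_rot: [0.708, -0.004, -0.001, -0.706]
ft_force: [0.8, 0.6, -0.2]
width: 0.997
```

Run:
```python
from h import *
goto([0.425,-0.027,0.018],0)
w=ctrl.get_image("wrist");save(w,"w18.png")
for n in ["tin_a","tube_a"]:
    print(n,[(np.round(b["centre"],3).tolist(),round(b["p"],2),proj(w,b["centre"]).round().tolist()) for b in ctrl.boxes_of(w,n)])
p=ctrl.get_image("scene"); save(p,"sc18.png",(240,180,420,290),4.4)
```

```text
t 27.05 pos [ 0.4224 -0.0291  0.1611] w 85.1 F [ 0.8  0.6 -0.2] 
axes x [ 1.    -0.004 -0.007] y [-0.007 -0.002 -1.   ] z [ 0.004  1.    -0.002] q [ 0.4   0.68 -0.71  2.21  0.88  0.56 -0.98]
TURN [ 0.002 -0.004 -0.007] deg 0.5 | SHIFT in present axes [0.0035 0.1431 0.0024] | in final axes [0.0026 0.1431 0.0021] len 0.143
tin_a [([0.409, -0.17, 0.031], 0.79, [268.0, 347.0]), ([0.434, -0.026, 0.031], 0.59, [296.0, 197.0])]
tube_a [([0.439, -0.096, 0.102], 0.64, [306.0, 327.0])]
```

View pics/w18.png

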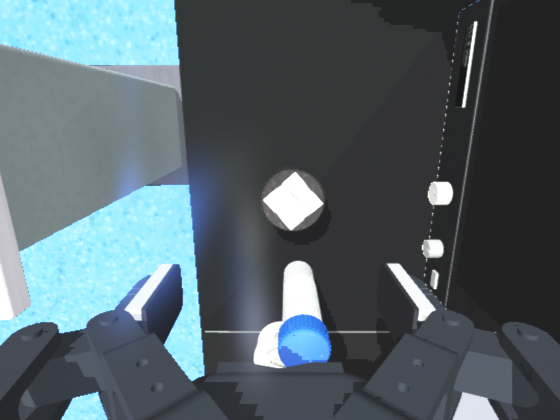

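View pics/sc18.png

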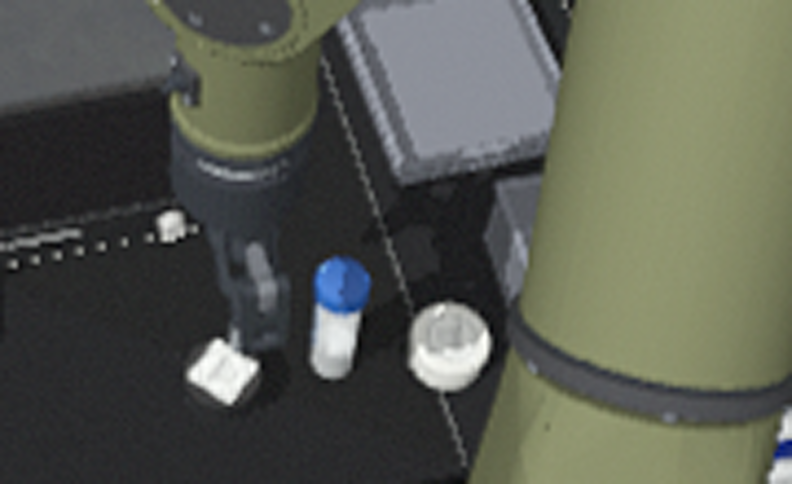

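Run:
```python
from h import *
w=ctrl.get_image("wrist")
x=atz(w,293,200,.03); print(x)
rows([x[0]-.001,x[1]+.002,0.018],0,claw=.085)
```

```text
[ 0.43682752 -0.02428223  0.03      ]
t 27.3 pos [ 0.4262 -0.0249  0.1639] w 85.0 F [0.4 1.1 0.8] 
axes x [1.    0.001 0.002] y [ 0.002  0.001 -1.   ] z [-0.001  1.     0.001] q [ 0.4   0.68 -0.71  2.21  0.87  0.56 -0.98]
[[-0.0, 0.0, 0.001, 0.003, 0.049, 0.001, 0.085], [-0.001, 0.001, 0.0, 0.003, 0.048, 0.001, 0.085], [0.0, 0.0, 0.001, 0.003, 0.049, 0.001, 0.085]]
```

Run:
```python
from h import *
w=ctrl.get_image("wrist"); st(); save(w,"w19.png",(230,140,360,260),5)
x=atz(w,293,200,.03); print(x,proj(w,[.432,-.026,.03]))
for c in ctrl.cut_out(w,"tin_a")[:3]:
    r=np.argwhere(c["region"]); print(c["p"],r.mean(0),r.min(0),r.max(0))
```

```text
t 27.35 pos [ 0.4261 -0.025   0.1639] w 84.9 F [-0.6  0.1 -0.1] 
axes x [1.    0.001 0.002] y [ 0.002  0.001 -1.   ] z [-0.001  1.     0.001] q [ 0.4   0.68 -0.71  2.21  0.87  0.56 -0.98]
[ 0.43686129 -0.02436945  0.03      ] [287.05848073 201.91292659]
0.94 [203.39814241 286.19164087] [171 255] [235 318]
0.62 [347.17812062 261.81206171] [325 249] [366 274]
```

View pics/w19.png

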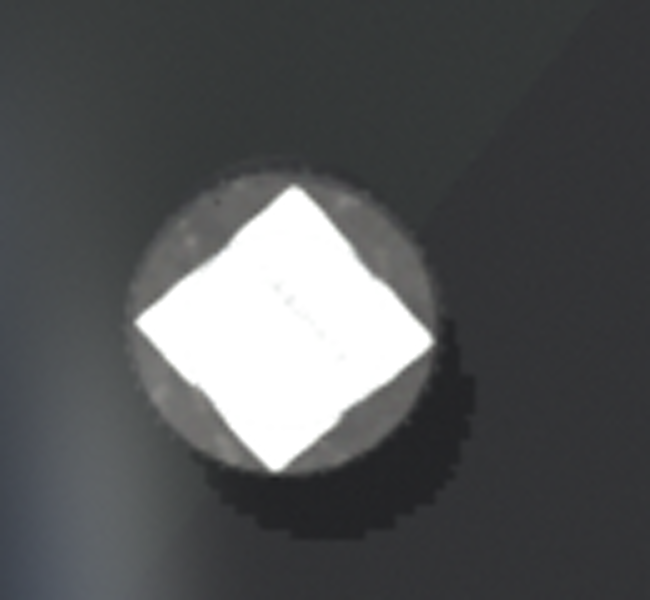

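Call:
apply_moves --pt "0 0 0 0.003 0.05 -0.001 0.085" --pt "0 0 0 0.003 0.05 -0.001 0.085" --pt "0 0 0 0 0.036 0 0.085" --pt "0 0 0 0 0.009 0 0.085" --pt "0 0 0 0 0 0 0.07"

```text
clock: 28.02
tool_pos: [0.4322, -0.0279, 0.023]
eef_rot: [0.707, 0.001, 0.0, -0.707]
ft_force: [-1.1, -0.1, -1.3]
width: 0.83
```

Call:
apply_moves --pt "0 0 0 0 0 0 0.05" --pt "0 0 0 0 0 0 0.045" --pt "0 0 0 0 0 0 0.045" --pt "0 0 0 0 0 0 0.045" --force 40

```text
clock: 28.52
tool_pos: [0.4326, -0.0283, 0.0245]
eef_rot: [0.707, 0.001, 0.001, -0.707]
ft_force: [0.5, -0.3, 7.0]
width: 0.585
```

Run:
```python
from h import *
st()
w=ctrl.get_image("wrist"); save(w,"w20.png")
p=ctrl.get_image("scene")
# tray rim corners & bin: cut_out
for n in ["shallow_tray","deep_bin"]:
    for c in ctrl.cut_out(p,n)[:1]:
        r=np.argwhere(c["region"]); print(n,c["p"],r.min(0),r.max(0))
```

```text
t 28.52 pos [ 0.4326 -0.0283  0.0245] w 50.0 F [ 0.5 -0.3  7. ] 
axes x [ 1.    -0.001  0.004] y [ 0.004 -0.001 -1.   ] z [ 0.001  1.    -0.001] q [ 0.18  0.93 -0.36  2.26  1.67  0.29 -1.71]
deep_bin 0.83 [215 379] [273 416]
```

View pics/w20.png

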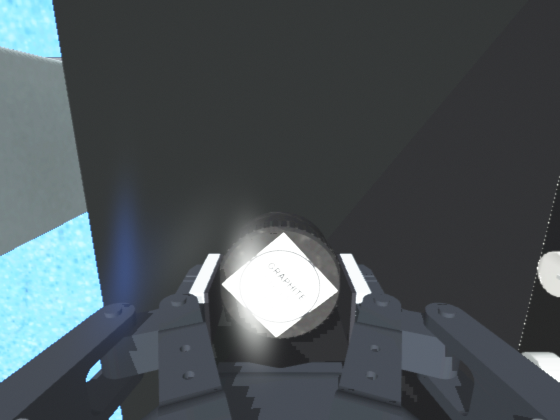

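Run:
```python
from h import *
s=st(); s0=dict(s[0]); s0["tool_pos"]=s0["tool_pos"]+np.array([0,0,.16])
s=rows([0.45,-0.2,0.22],0,claw=.045,start=(s0,s[1]))
s=rows([0.647,-0.245,0.2],0,claw=.045,start=s)
```

```text
t 28.73 pos [ 0.4326 -0.0283  0.0245] w 50.0 F [0.  0.4 7.8] 
axes x [ 1.    -0.     0.004] y [ 0.004 -0.001 -1.   ] z [ 0.     1.    -0.001] q [ 0.18  0.93 -0.36  2.26  1.67  0.29 -1.71]
[[0.0, -0.0, 0.001, 0.004, -0.009, -0.043, 0.045], [0.0, -0.0, 0.001, 0.005, -0.009, -0.043, 0.045], [0.001, -0.0, 0.001, 0.004, -0.009, -0.043, 0.045], [-0.0, -0.0, 0.001, 0.005, -0.008, -0.043, 0.045]]
[[-0.0, -0.0, -0.0, 0.049, 0.005, -0.011, 0.045], [-0.0, -0.0, -0.0, 0.049, 0.005, -0.011, 0.045], [-0.0, -0.0, -0.0, 0.049, 0.005, -0.011, 0.045], [-0.0, -0.0, -0.0, 0.05, 0.005, -0.012, 0.045]]
```

Call:
apply_moves --pt "0 0 0 0 -0.04 0 0.045" --pt "0 0 0 0 -0.06 0 0.045" --pt "0 0 0 0 -0.06 0 0.045" --pt "0 0 0 0.004 -0.009 -0.043 0.045" --pt "0 0 0 0.005 -0.009 -0.043 0.045"

```text
clock: 29.35
tool_pos: [0.4428, -0.1188, 0.1663]
eef_rot: [0.713, 0.001, 0.002, -0.702]
ft_force: [0.9, 0.4, -0.8]
width: 0.585
```

Call:
apply_moves --pt "0 0 0 0.004 -0.009 -0.043 0.045" --pt "0 0 0 0.005 -0.008 -0.043 0.045" --pt "0 0 0 0.049 0.005 -0.011 0.045" --pt "0 0 0 0.049 0.005 -0.011 0.045" --pt "0 0 0 0.049 0.005 -0.011 0.045"

```text
clock: 29.98
tool_pos: [0.5992, -0.2379, 0.1692]
eef_rot: [0.712, -0.0, 0.002, -0.702]
ft_force: [0.9, -0.4, 0.0]
width: 0.583
```

Call:
apply_moves --pt "0 0 0 0.04 0 -0.01 0.045" --pt "0 0 0 0 0 0 0.045" --pt "0 0 0 0 0 0 0.045"

```text
clock: 30.35
tool_pos: [0.637, -0.2468, 0.1689]
eef_rot: [0.712, -0.0, 0.001, -0.702]
ft_force: [-0.8, -0.7, -0.7]
width: 0.583
```

Run:
```python
from h import *
st()
w=ctrl.get_image("wrist"); save(w,"w21.png")
p=ctrl.get_image("side"); save(p,"sd21.png",(250,150,530,320),2.8)
```

```text
t 30.35 pos [ 0.637  -0.2468  0.1689] w 49.8 F [-0.8 -0.7 -0.7] 
axes x [ 1.    -0.001  0.   ] y [ 0.    -0.015 -1.   ] z [ 0.001  1.    -0.015] q [ 0.63  0.93 -0.7   1.43  0.67  1.02 -0.23]
```

View pics/w21.png

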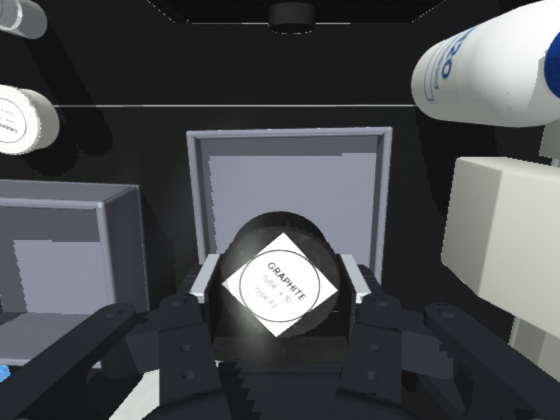

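View pics/sd21.png

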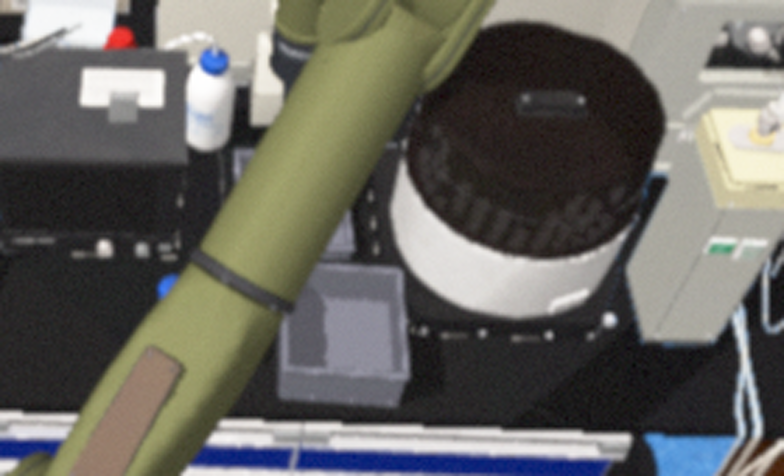

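Run:
```python
from h import *
w=ctrl.get_image("wrist");q=ctrl.get_image("side")
a,b=atz(w,189,131,.025),atz(w,392,128,.025); print(a,b,np.linalg.norm(a-b))
for z in (0,.1): print("auto",atz(q,390,225,z).round(3))
for u in [(138,186),(100,203),(-3,181)]: print("bin",atz(w,*u,.07).round(3))
```

```text
[ 0.56365392 -0.19425905  0.025     ] [ 0.72618151 -0.19195644  0.025     ] 0.16254389838511274
auto [ 0.647 -0.396  0.   ]
auto [ 0.569 -0.372  0.1  ]
bin [ 0.537 -0.229  0.07 ]
bin [ 0.508 -0.241  0.07 ]
bin [ 0.439 -0.225  0.07 ]
```

Run:
```python
from h import *
rows([0.645,-0.233,0.036],0,claw=.045)
```

```text
t 30.55 pos [ 0.6372 -0.2472  0.1693] w 49.7 F [ 0.8  0.  -0.1] 
axes x [ 1.    -0.001  0.001] y [ 0.001 -0.016 -1.   ] z [ 0.001  1.    -0.016] q [ 0.63  0.93 -0.7   1.43  0.67  1.02 -0.23]
[[0.005, -0.0, 0.0, 0.003, 0.044, 0.005, 0.045], [0.005, -0.001, 0.001, 0.002, 0.045, 0.006, 0.045], [0.006, -0.0, 0.0, 0.003, 0.044, 0.005, 0.045]]
```

Call:
apply_moves --pt "0.005 0 0 0.004 0.044 0.007 0.045" --pt "0.005 0 0 0.004 0.045 0.007 0.045" --pt "0.006 0 0 0 0.044 0 0.045" --pt "0 0 0 0 0 0 0.045" --pt "0 0 0 0 0 0 0.045"

```text
clock: 31.18
tool_pos: [0.6472, -0.2347, 0.0376]
eef_rot: [-0.707, -0.001, -0.002, 0.707]
ft_force: [0.3, 0.1, -0.2]
width: 0.581
```

Run:
```python
from h import *
st()
w=ctrl.get_image("wrist"); save(w,"w22.png")
```

```text
t 31.18 pos [ 0.6472 -0.2347  0.0376] w 49.6 F [ 0.3  0.1 -0.2] 
axes x [ 1.    -0.002  0.004] y [ 0.004  0.001 -1.   ] z [0.002 1.    0.001] q [ 0.58  1.1  -0.62  1.46  0.78  0.83 -0.32]
```

View pics/w22.png

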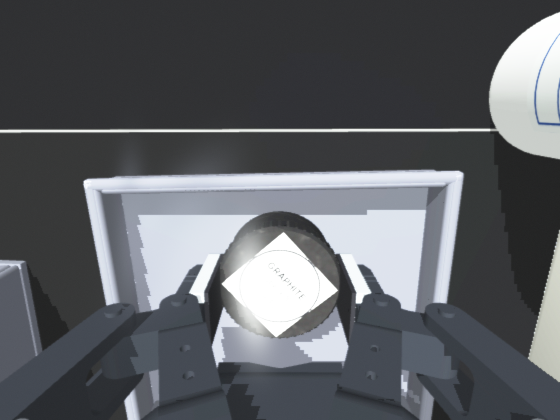

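Call:
apply_moves --pt "0 0 0 0 0.005 0 0.045" --pt "0 0 0 0 0.003 0 0.045" --pt "0 0 0 0 0 0 0.055" --pt "0 0 0 0 0 0 0.066" --pt "0 0 0 0 0 0 0.07"

```text
clock: 31.85
tool_pos: [0.6466, -0.2345, 0.0279]
eef_rot: [-0.707, -0.0, -0.001, 0.707]
ft_force: [0.3, -0.0, 0.5]
width: 0.817
```

Call:
apply_moves --pt "0 0 0 0 -0.04 0 0.07" --pt "0 0 0 0 -0.06 0 0.07" --pt "0 0 0 0 -0.04 0 0.07"

```text
clock: 32.22
tool_pos: [0.6472, -0.2344, 0.1708]
eef_rot: [-0.707, -0.001, -0.002, 0.707]
ft_force: [0.2, 0.2, 0.7]
width: 0.817
```

Run:
```python
from h import *
s=st()
w=ctrl.get_image("wrist"); save(w,"w23.png")
for n in ["tube_a","tin_a"]:
    print(n,[(np.round(b["centre"],3).tolist(),round(b["p"],2)) for b in ctrl.boxes_of(w,n)])
s=rows([0.46,-0.22,0.22],0,claw=.075,start=s)
s=rows([0.428,-0.103,0.2],0,claw=.075,start=s)
```

```text
t 32.23 pos [ 0.6472 -0.2344  0.1708] w 69.8 F [0.2 0.2 0.7] 
axes x [ 1.    -0.002  0.005] y [ 0.005  0.001 -1.   ] z [0.002 1.    0.001] q [ 0.62  0.94 -0.71  1.41  0.66  1.03 -0.23]
tube_a [([0.452, -0.109, 0.021], 0.76)]
tin_a [([0.436, -0.185, 0.031], 0.85), ([0.453, -0.11, 0.017], 0.73), ([0.647, -0.231, 0.032], 0.6), ([0.645, -0.268, 0.005], 0.37)]
[[-0.0, -0.0, 0.001, -0.047, -0.013, 0.004, 0.075], [-0.0, -0.001, 0.002, -0.046, -0.012, 0.003, 0.075], [-0.001, -0.0, 0.001, -0.047, -0.012, 0.004, 0.075], [0.0, -0.001, 0.001, -0.047, -0.013, 0.003, 0.075]]
[[0.0, 0.0, 0.0, -0.011, 0.007, 0.039, 0.075], [0.0, 0.0, 0.0, -0.01, 0.006, 0.039, 0.075], [0.0, 0.0, 0.0, -0.011, 0.007, 0.039, 0.075]]
```

View pics/w23.png

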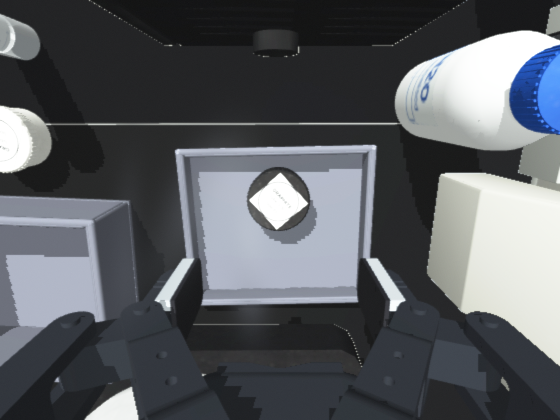

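Call:
apply_moves --pt "0 0 0 -0.047 -0.013 0.004 0.075" --pt "0 0 0 -0.046 -0.012 0.003 0.075" --pt "0 0 0 -0.047 -0.012 0.004 0.075" --pt "0 0 0 -0.047 -0.013 0.003 0.075" --pt "0 0 0 -0.011 0.007 0.039 0.075"

```text
clock: 33.0
tool_pos: [0.4442, -0.1847, 0.2098]
eef_rot: [0.708, -0.004, 0.003, -0.707]
ft_force: [1.9, 0.9, 0.1]
width: 0.88
```

Call:
apply_moves --pt "0 0 0 -0.01 0.006 0.039 0.07" --pt "0 0 0 -0.011 0.007 0.039 0.07" --pt "0 0 0 0 0 0 0.07" --pt "0 0 0 0 0 0 0.07"

```text
clock: 33.5
tool_pos: [0.4271, -0.1038, 0.1969]
eef_rot: [-0.707, 0.0, -0.001, 0.707]
ft_force: [0.4, -0.5, 0.2]
width: 0.822
```

Run:
```python
from h import *
s=st()
w=ctrl.get_image("wrist"); save(w,"w24.png")
for n in ["tube_a","tin_a"]:
    print(n,[(np.round(b["centre"],3).tolist(),round(b["p"],2),proj(w,b["centre"]).round()) for b in ctrl.boxes_of(w,n)])
```

```text
t 33.5 pos [ 0.4271 -0.1038  0.1969] w 70.2 F [ 0.4 -0.5  0.2] 
axes x [ 1.    -0.002  0.001] y [ 0.001  0.001 -1.   ] z [0.002 1.    0.001] q [ 0.59  0.62 -0.72  2.14  0.7   0.63 -0.63]
tube_a [([0.439, -0.097, 0.116], 0.66, array([298., 210.]))]
tin_a [([0.64, -0.217, 0.033], 0.93, array([493., 302.])), ([0.417, -0.179, 0.03], 0.86, array([270., 267.]))]
```

View pics/w24.png

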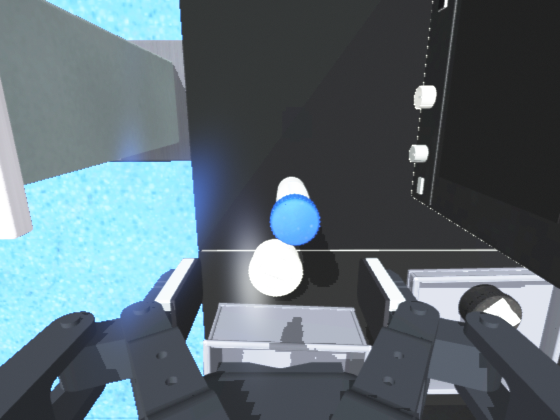

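Run:
```python
from h import *
w=ctrl.get_image("wrist"); x=atz(w,295,221,.114); print(x)
rows([x[0]-.001,x[1]-.001,0.105],0,claw=.07)
```

```text
[ 0.43741746 -0.10556012  0.114     ]
t 33.7 pos [ 0.4275 -0.1043  0.1973] w 70.1 F [ 0.1  0.5 -0.6] 
axes x [ 1.    -0.004  0.002] y [ 0.002  0.001 -1.   ] z [0.004 1.    0.001] q [ 0.59  0.62 -0.72  2.14  0.7   0.63 -0.63]
[[-0.0, -0.002, 0.001, 0.004, 0.046, -0.001, 0.07], [-0.001, -0.002, 0.001, 0.005, 0.046, -0.001, 0.07]]
```

Call:
apply_moves --pt "0 0 0 0.004 0.046 -0.001 0.07" --pt "0 0 0 0.004 0.046 -0.001 0.07" --pt "0 0 0 0 0 0 0.04" --pt "0 0 0 0 0 0 0.02" --pt "0 0 0 0 0 0 0.02" --force 50

```text
clock: 34.33
tool_pos: [0.4364, -0.1054, 0.107]
eef_rot: [-0.707, -0.001, -0.003, 0.707]
ft_force: [0.7, -0.4, 0.2]
width: 0.367
```

Call:
apply_moves --pt "0 0 0 0 0 0 0.02" --pt "0 0 0 0 0 0 0.02" --pt "0 0 0 0 -0.02 0 0.02" --pt "0 0 0 0 -0.04 0 0.02" --pt "0 0 0 0 -0.04 0 0.02"

```text
clock: 34.95
tool_pos: [0.4349, -0.1053, 0.207]
eef_rot: [-0.707, -0.0, -0.001, 0.707]
ft_force: [1.1, -0.2, -0.5]
width: 0.368
```

Run:
```python
from h import *
s=st()
w=ctrl.get_image("wrist"); save(w,"w25.png")
s=rows([0.440,-0.315,0.23],0,claw=.02,start=s)
```

```text
t 34.95 pos [ 0.4349 -0.1053  0.207 ] w 31.4 F [ 1.1 -0.2 -0.5] 
axes x [ 1.    -0.002  0.002] y [ 0.002  0.001 -1.   ] z [0.002 1.    0.001] q [ 0.61  0.61 -0.74  2.11  0.68  0.67 -0.6 ]
[[-0.0, -0.0, 0.0, 0.001, -0.006, -0.052, 0.02], [-0.001, -0.001, 0.001, 0.002, -0.006, -0.053, 0.02], [0.0, -0.0, 0.0, 0.001, -0.005, -0.052, 0.02], [-0.0, -0.001, 0.001, 0.001, -0.006, -0.053, 0.02]]
```

View pics/w25.png

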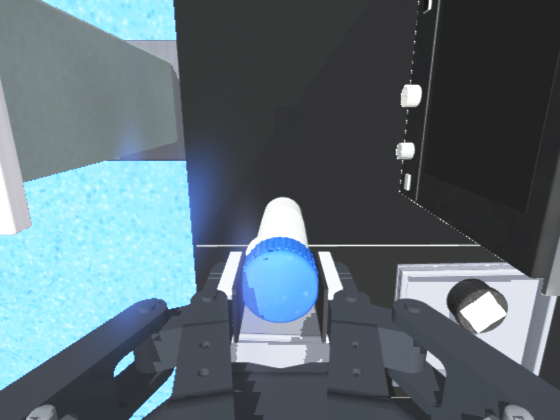

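Call:
apply_moves --pt "0 0 0 0.001 -0.012 -0.045 0.02" --pt "0 0 0 0.001 -0.006 -0.053 0.02" --pt "0 0 0 0.001 -0.005 -0.052 0.02" --pt "0 0 0 0.001 0 -0.05 0.02" --pt "0 0 0 0 0 0 0.02"

```text
clock: 35.62
tool_pos: [0.4374, -0.3105, 0.2279]
eef_rot: [0.708, -0.003, 0.004, -0.707]
ft_force: [0.2, 0.5, -0.4]
width: 0.364
```

Run:
```python
from h import *
s=st()
w=ctrl.get_image("wrist"); save(w,"w26.png");q=ctrl.get_image("side"); save(q,"sd26.png",(280,180,450,310),4.5)
```

```text
t 35.62 pos [ 0.4374 -0.3105  0.2279] w 31.1 F [ 0.2  0.5 -0.4] 
axes x [ 1.    -0.011  0.001] y [ 0.001 -0.001 -1.   ] z [ 0.011  1.    -0.001] q [ 1.    0.7  -0.79  1.84  0.63  0.88 -0.11]
```

View pics/w26.png

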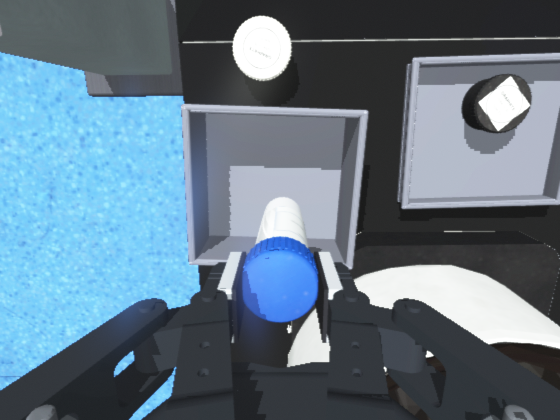

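View pics/sd26.png

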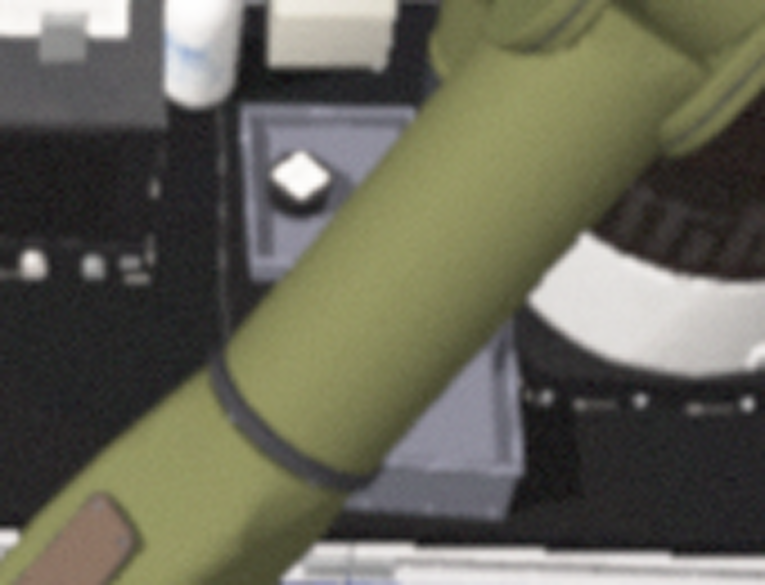

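Run:
```python
from h import *
w=ctrl.get_image("wrist"); P=[atz(w,*u,.07) for u in [(187,107),(366,113),(353,263),(190,263)]]
for x in P: print(x.round(4))
print(np.mean(P,0))
s=rows([0.437,-0.312,0.114],0,claw=.02)
print(proj(w,[.416,-.183,.03]))
```

```text
[ 0.3615 -0.2312  0.07  ]
[ 0.5104 -0.2363  0.07  ]
[ 0.5077 -0.3728  0.07  ]
[ 0.3532 -0.3724  0.07  ]
[ 0.43319942 -0.30318618  0.07      ]
t 35.77 pos [ 0.4388 -0.3043  0.2285] w 30.9 F [ 1.   0.5 -0.6] 
axes x [ 1.    -0.001  0.002] y [ 0.002  0.002 -1.   ] z [0.001 1.    0.002] q [ 0.99  0.69 -0.8   1.84  0.63  0.88 -0.11]
[[-0.001, -0.0, 0.001, -0.001, 0.038, -0.003, 0.02], [-0.0, -0.0, 0.0, -0.0, 0.038, -0.002, 0.02], [-0.001, -0.001, 0.001, -0.001, 0.039, -0.003, 0.02]]
[254.74181218  52.07858999]
```

Call:
apply_moves --pt "0 0 0 -0.001 0.038 -0.003 0.02" --pt "0 0 0 0 0.038 -0.002 0.02" --pt "0 0 0 0 0.035 0 0.02" --pt "0 0 0 0 0.005 0 0.02" --pt "0 0 0 0 0 0 0.02"

```text
clock: 36.4
tool_pos: [0.439, -0.3093, 0.1132]
eef_rot: [-0.707, -0.001, -0.001, 0.707]
ft_force: [-0.7, 0.1, 0.1]
width: 0.361
```

Call:
apply_moves --pt "0 0 0 0 0 0 0.04" --pt "0 0 0 0 0 0 0.06" --pt "0 0 0 0 0 0 0.065" --pt "0 0 0 0 -0.04 0 0.065" --pt "0 0 0 0 -0.05 0 0.065"

```text
clock: 37.02
tool_pos: [0.4373, -0.3101, 0.2028]
eef_rot: [-0.706, 0.001, -0.001, 0.708]
ft_force: [0.5, 0.2, -0.1]
width: 0.76
```

Run:
```python
from h import *
s=st()
w=ctrl.get_image("wrist"); save(w,"w27.png")
for n in ["tin_a"]:
    print(n,[(np.round(b["centre"],3).tolist(),round(b["p"],2),proj(w,b["centre"]).round()) for b in ctrl.boxes_of(w,n)])
s=rows([0.418,-0.183,0.2],0,claw=.085)
```

```text
t 37.02 pos [ 0.4373 -0.3101  0.2028] w 64.9 F [ 0.5  0.2 -0.1] 
axes x [ 1.    -0.002  0.   ] y [ 0.     0.002 -1.   ] z [0.002 1.    0.002] q [ 0.98  0.73 -0.77  1.86  0.67  0.83 -0.13]
tin_a [([0.639, -0.233, 0.032], 0.86, array([514., 104.])), ([0.419, -0.184, 0.03], 0.77, array([258.,  42.]))]
t 37.12 pos [ 0.4412 -0.311   0.2072] w 65.4 F [ 1.4 -0.6  0.4] 
axes x [ 1.    -0.002  0.011] y [ 0.011 -0.003 -1.   ] z [ 0.002  1.    -0.003] q [ 0.98  0.72 -0.77  1.86  0.67  0.83 -0.14]
[[0.001, -0.001, 0.004, -0.008, 0.002, 0.043, 0.085], [0.001, -0.0, 0.003, -0.008, 0.002, 0.042, 0.085], [0.001, -0.001, 0.004, -0.007, 0.003, 0.043, 0.085]]
```

View pics/w27.png

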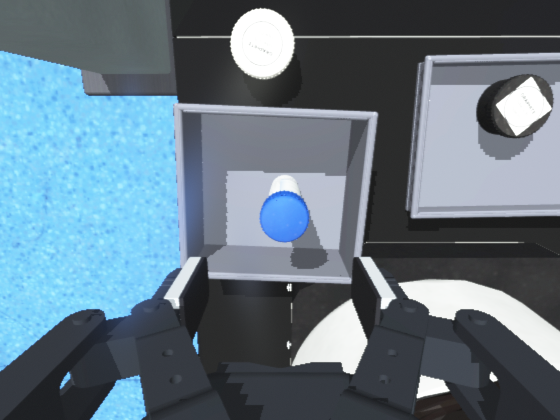

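Tube stands in the bin, cap at (284,216). Next the white tin at (262,43).

Call:
apply_moves --pt "0 0 0 -0.007 0.002 0.043 0.085" --pt "0 0 0 -0.007 0.002 0.042 0.085" --pt "0 0 0 -0.007 0.003 0.043 0.085" --pt "0 0 0 0 0 0 0.085" --pt "0 0 0 0 0 0 0.085"

```text
clock: 37.75
tool_pos: [0.4172, -0.1829, 0.1952]
eef_rot: [-0.707, 0.0, -0.001, 0.707]
ft_force: [-0.5, -0.3, 0.1]
width: 0.995
```

Run:
```python
from h import *
w=ctrl.get_image("wrist"); st(); save(w,"w28.png")
for c in ctrl.cut_out(w,"tin_a")[:3]:
    r=np.argwhere(c["region"]); print(c["p"],r.mean(0),r.min(0),r.max(0))
print(proj(w,[.418,-.183,.03]))
```

```text
t 37.8 pos [ 0.4173 -0.1834  0.1952] w 84.6 F [0.2 0.1 0.6] 
axes x [ 1.    -0.003  0.002] y [ 0.002  0.    -1.   ] z [0.003 1.    0.   ] q [ 0.77  0.64 -0.73  2.1   0.71  0.66 -0.45]
0.93 [241.6505984  514.60172872] [215 480] [271 549]
0.82 [192.70234493 285.13956127] [164 257] [222 313]
[280.78055959 191.89109035]
```

View pics/w28.png

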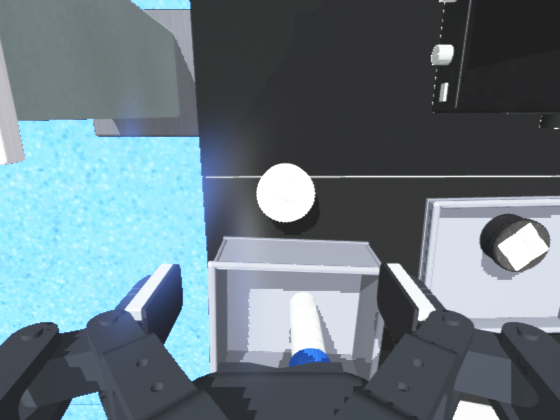

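Call:
apply_moves --pt "0 0 0 0.004 0.045 0 0.085" --pt "0 0 0 0 0.045 0 0.085" --pt "0 0 0 0 0.045 0 0.085" --pt "0 0 0 0 0.03 0 0.085" --pt "0 0 0 0 0.004 0 0.085"

```text
clock: 38.48
tool_pos: [0.421, -0.1828, 0.0248]
eef_rot: [-0.707, 0.001, -0.0, 0.707]
ft_force: [-0.1, -0.3, 0.5]
width: 0.996
```

Run:
```python
from h import *
w=ctrl.get_image("wrist"); st(); save(w,"w29.png")
```

```text
t 38.52 pos [ 0.4214 -0.1826  0.0254] w 84.7 F [0.1 0.  0.4] 
axes x [ 1.    -0.002  0.001] y [ 0.001  0.    -1.   ] z [0.002 1.    0.   ] q [ 0.45  0.92 -0.22  2.19  1.33  0.18 -1.02]
```

View pics/w29.png

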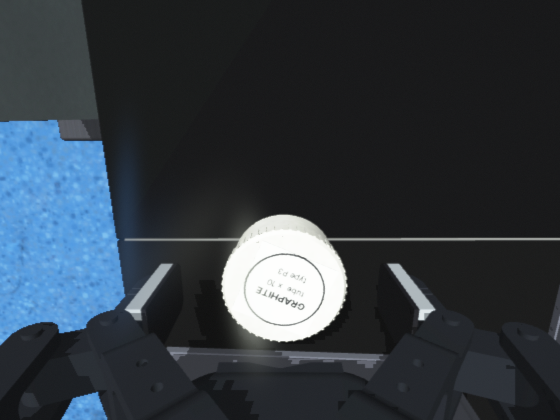

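Call:
apply_moves --pt "0 0 0 0 0 0 0.06" --pt "0 0 0 0 0 0 0.045" --pt "0 0 0 0 0 0 0.045" --pt "0 0 0 0 0 0 0.045" --pt "0 0 0 0 0 0 0.045" --force 40

```text
clock: 39.15
tool_pos: [0.4222, -0.1826, 0.0279]
eef_rot: [-0.707, -0.001, -0.003, 0.707]
ft_force: [-0.2, 0.4, 7.0]
width: 0.577
```

Call:
apply_moves --pt "0 0 0 0 -0.03 0 0.045" --pt "0 0 0 0 -0.03 0 0.045" --pt "0 0 0 0 -0.03 0 0.045" --pt "0 0 0 0 -0.035 0 0.045" --pt "0 0 0 0 -0.03 0 0.045"

```text
clock: 39.78
tool_pos: [0.4209, -0.1826, 0.1835]
eef_rot: [-0.707, -0.0, -0.002, 0.707]
ft_force: [0.2, -0.9, -1.5]
width: 0.579
```

Run:
```python
from h import *
s=st()
w=ctrl.get_image("wrist"); save(w,"w30.png")
s=rows([0.48,-0.2,0.19],0,claw=.045,start=s)
s=rows([0.645,-0.294,0.17],0,claw=.045,start=s)
```

```text
t 39.77 pos [ 0.4209 -0.1826  0.1835] w 49.4 F [ 0.2 -0.9 -1.5] 
axes x [ 1.    -0.002  0.003] y [ 0.003  0.001 -1.   ] z [0.002 1.    0.001] q [ 0.74  0.66 -0.69  2.1   0.73  0.63 -0.46]
[[-0.0, -0.001, 0.002, 0.03, -0.003, -0.009, 0.045], [-0.001, -0.001, 0.001, 0.029, -0.003, -0.008, 0.045]]
[[0.0, -0.0, 0.0, 0.041, 0.005, -0.024, 0.045], [0.0, -0.0, 0.0, 0.042, 0.005, -0.023, 0.045], [0.0, -0.0, 0.0, 0.041, 0.005, -0.024, 0.045], [0.0, -0.0, 0.0, 0.041, 0.005, -0.023, 0.045]]
```

View pics/w30.png

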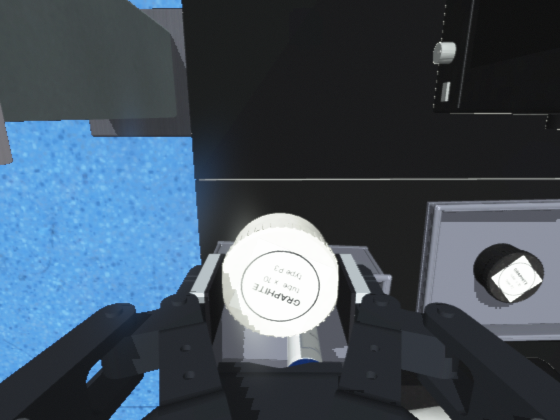

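Call:
apply_moves --pt "0 0 0 0.03 -0.003 -0.009 0.045" --pt "0 0 0 0.03 -0.003 -0.009 0.045" --pt "0 0 0 0.041 0.005 -0.023 0.045" --pt "0 0 0 0.041 0.005 -0.023 0.045" --pt "0 0 0 0.041 0.005 -0.023 0.045"

```text
clock: 40.45
tool_pos: [0.6048, -0.2708, 0.1733]
eef_rot: [-0.707, -0.0, -0.002, 0.707]
ft_force: [0.2, 0.1, -0.5]
width: 0.582
```

Call:
apply_moves --pt "0 0 0 0.041 0.005 -0.023 0.045" --pt "0 0 0 0 0 0 0.045" --pt "0 0 0 0 0 0 0.045"

```text
clock: 40.83
tool_pos: [0.6441, -0.2921, 0.1678]
eef_rot: [-0.706, 0.0, -0.001, 0.708]
ft_force: [-0.4, 0.6, -0.5]
width: 0.58
```

Run:
```python
from h import *
w=ctrl.get_image("wrist"); save(w,"w31.png")
for u in [(0,0)]: pass
s=rows([0.645,-0.294,0.040],0,claw=.045)
```

```text
t 40.88 pos [ 0.644  -0.292   0.1681] w 49.3 F [-0.6 -0.2 -0.5] 
axes x [ 1.    -0.001  0.001] y [ 0.001  0.002 -1.   ] z [0.001 1.    0.002] q [ 0.68  0.97 -0.7   1.34  0.65  1.07 -0.12]
[[-0.001, -0.0, 0.0, 0.0, 0.043, -0.001, 0.045], [-0.0, -0.0, 0.001, 0.001, 0.042, -0.0, 0.045], [-0.001, -0.001, 0.0, -0.0, 0.043, -0.001, 0.045]]
```

View pics/w31.png

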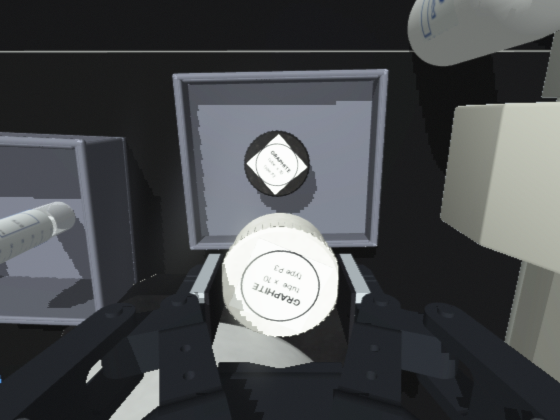

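Run:
```python
from h import *
w=ctrl.get_image("wrist")
for u,z in [((174,74),.025),((388,71),.025),((378,245),.025),((190,248),.025),((277,163),.034)]: print(atz(w,*u,z).round(4))
```

```text
[ 0.5626 -0.1942  0.025 ]
[ 0.7264 -0.192   0.025 ]
[ 0.7304 -0.3348  0.025 ]
[ 0.5642 -0.3376  0.025 ]
[ 0.6414 -0.2611  0.034 ]
```

Run:
```python
from h import *
w=ctrl.get_image("wrist"); p=ctrl.get_image("scene"); save(p,"sc32.png",(290,90,560,280),2.9)
save(w,"w32.png",(80,300,400,420),2.4)
for z in (0,.05,.1,.15,.2): print(z,atz(w,265,332,z).round(3),atz(w,310,355,z).round(3))
for n in ["autosampler"]:
    for c in (p,w): print([(np.round(b["centre"],3).tolist(),round(b["p"],2)) for b in ctrl.boxes_of(c,n)])
```

```text
0 [ 0.628 -0.443  0.   ] [ 0.676 -0.471  0.   ]
0.05 [ 0.631 -0.406  0.05 ] [ 0.671 -0.43   0.05 ]
0.1 [ 0.633 -0.369  0.1  ] [ 0.665 -0.388  0.1  ]
0.15 [ 0.636 -0.333  0.15 ] [ 0.66  -0.347  0.15 ]
0.2 [ 0.638 -0.296  0.2  ] [ 0.654 -0.305  0.2  ]
[([0.628, -0.263, 0.033], 0.61)]
[]
```

View pics/sc32.png

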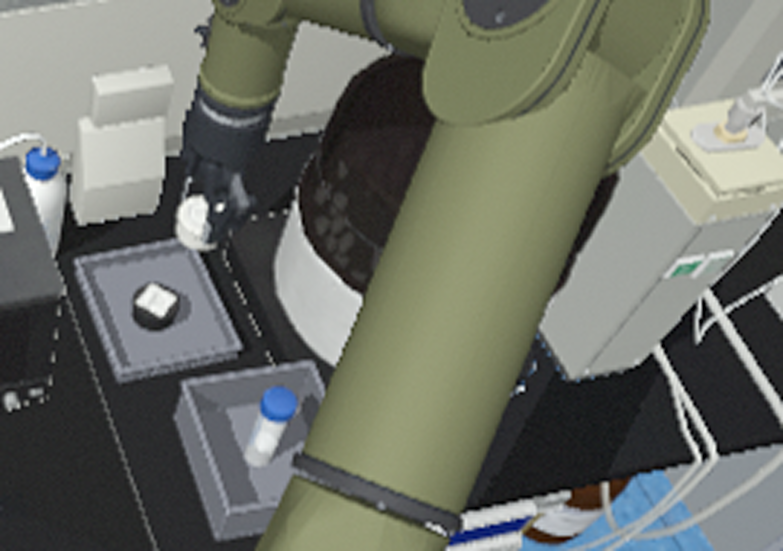

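View pics/w32.png

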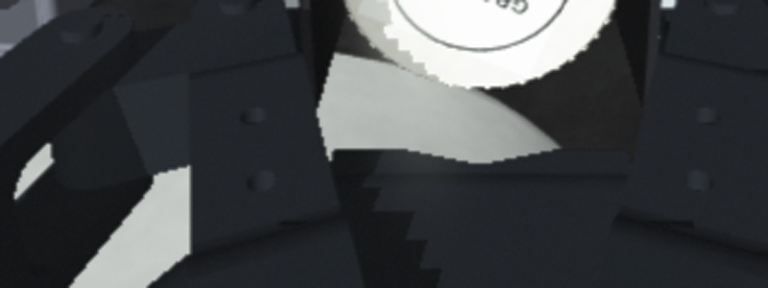

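Call:
apply_moves --pt "0 0 0 0.045 0 -0.008 0.045" --pt "0 0 0 0 0.04 0 0.045" --pt "0 0 0 0 0.045 0 0.045" --pt "0 0 0 0 0.02 0 0.045" --pt "0 0 0 0 0 0 0.045"

```text
clock: 41.75
tool_pos: [0.6894, -0.3003, 0.0617]
eef_rot: [-0.706, 0.001, -0.0, 0.708]
ft_force: [1.1, -0.2, 0.1]
width: 0.575
```

Run:
```python
from h import *
w=ctrl.get_image("wrist"); save(w,"w33.png")
s=rows([0.690,-0.300,0.045],0,claw=.045)
for u,z in [((277,163),.034)]: pass
for c in ctrl.cut_out(w,"tin_a")[:2]:
    r=np.argwhere(c["region"]); m=r.mean(0); print(c["p"],m,atz(w,m[1],m[0],.03))
```

```text
t 41.8 pos [ 0.6908 -0.3006  0.0636] w 49.3 F [0.5 0.1 0.2] 
axes x [ 1.    -0.002  0.003] y [ 0.003  0.001 -1.   ] z [0.002 1.    0.001] q [ 0.62  1.14 -0.66  1.21  0.71  1.01 -0.12]
[[-0.001, -0.002, 0.003, -0.001, 0.019, 0.001, 0.045]]
0.91 [275.86251314 279.31869961] [ 0.68864475 -0.31562434  0.03      ]
0.68 [175.48957361 182.85942525] [ 0.6411902  -0.26106296  0.03      ]
```

View pics/w33.png

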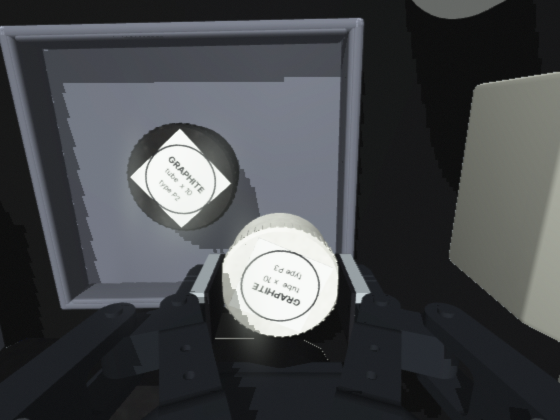

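Run:
```python
from h import *
w=ctrl.get_image("wrist")
for u in [(350,240),(346,245),(362,20),(2,28),(62,308),(100,300)]: print(u,atz(w,*u,.025).round(4))
print(proj(w,[.722,-.3,.025]),proj(w,[.69,-.331,.025]))
```

```text
(350, 240) [ 0.7297 -0.2988  0.025 ]
(346, 245) [ 0.7277 -0.3017  0.025 ]
(362, 20) [ 0.729  -0.1912  0.025 ]
(2, 28) [ 0.5642 -0.1944  0.025 ]
(62, 308) [ 0.565  -0.3404  0.025 ]
(100, 300) [ 0.5877 -0.3353  0.025 ]
[335.83516291 242.15464595] [277.6193485 292.7744688]
```

Call:
apply_moves --pt "0 0 0 0 0.012 0 0.045" --pt "0 0 0 0 0.009 0 0.045" --pt "0 0 0 0 0 0 0.045"

```text
clock: 42.28
tool_pos: [0.6894, -0.3004, 0.0405]
eef_rot: [-0.707, 0.001, -0.0, 0.708]
ft_force: [-0.1, -0.0, -0.1]
width: 0.574
```

Call:
apply_moves --pt "0 0 0 0 0 0 0.052" --pt "0 0 0 0 0 0 0.058" --pt "0 0 0 0 0 0 0.065" --pt "0 0 0 0 -0.03 0 0.065" --pt "0 0 0 0 -0.06 0 0.065"

```text
clock: 42.9
tool_pos: [0.6881, -0.3004, 0.1298]
eef_rot: [-0.706, 0.002, 0.001, 0.708]
ft_force: [0.3, -1.2, 1.1]
width: 0.759
```

Call:
apply_moves --pt "0 0 0 0 -0.05 0 0.065" --pt "0 0 0 -0.02 -0.05 0 0.065" --pt "0 0 0 -0.05 -0.02 0.01 0.065"

```text
clock: 43.28
tool_pos: [0.6225, -0.2904, 0.2555]
eef_rot: [0.707, 0.003, 0.005, -0.707]
ft_force: [0.1, 0.2, -0.3]
width: 0.763
```

Run:
```python
from h import *
s=st()
w=ctrl.get_image("wrist"); save(w,"w34.png")
p=ctrl.get_image("scene"); save(p,"sc34.png",(120,130,420,290),2.6)
s=rows([0.40,-0.16,0.35],0,claw=.065,start=s)
```

```text
t 43.27 pos [ 0.6225 -0.2904  0.2555] w 65.1 F [ 0.1  0.2 -0.3] 
axes x [ 1.    -0.003  0.011] y [ 0.011 -0.    -1.   ] z [ 0.003  1.    -0.   ] q [ 0.72  0.85 -0.75  1.34  0.59  1.17 -0.08]
[[0.0, -0.001, 0.002, -0.044, -0.019, 0.026, 0.065], [0.0, -0.0, 0.002, -0.045, -0.02, 0.026, 0.065], [0.0, -0.001, 0.002, -0.044, -0.019, 0.026, 0.065], [0.0, -0.0, 0.002, -0.045, -0.019, 0.026, 0.065], [0.0, -0.001, 0.003, -0.044, -0.019, 0.026, 0.065]]
```

View pics/w34.png

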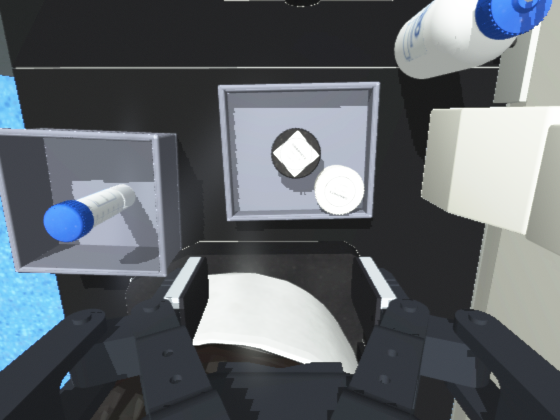

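View pics/sc34.png

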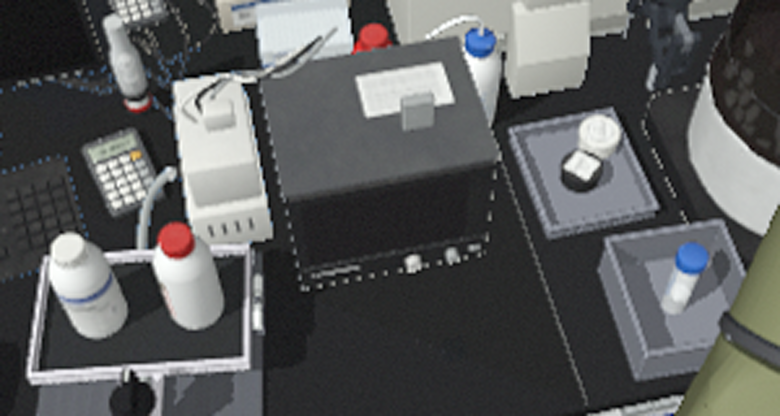

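Run:
```python
from h import *
w=ctrl.get_image("wrist")
for u in [(296,153),(340,190)]: print(atz(w,*u,.034).round(4))
for c in ctrl.cut_out(w,"tin_a")[:2]:
    r=np.argwhere(c["region"]); m=r.mean(0); print(c["p"],m,r.min(0),r.max(0))
```

```text
[ 0.6314 -0.2611  0.034 ]
[ 0.6795 -0.3007  0.034 ]
0.75 [153.58493428 305.16177958] [128 281] [178 329]
0.67 [190.1184346  347.38671473] [166 323] [215 372]
```

Call:
apply_moves --pt "0 0 0 -0.044 -0.019 0.026 0.065" --pt "0 0 0 -0.045 -0.02 0.026 0.065" --pt "0 0 0 -0.044 -0.019 0.026 0.065" --pt "0 0 0 -0.045 -0.019 0.03 0.065" --pt "0 0 0 -0.02 -0.01 0.05 0.065"

```text
clock: 44.1
tool_pos: [0.4217, -0.1329, 0.3389]
eef_rot: [-0.707, 0.001, -0.003, 0.707]
ft_force: [1.4, 0.2, -0.5]
width: 0.761
```

Call:
apply_moves --pt "0 0 0 0 0 0.055 0.065" --pt "0 0 0 0 0 0.055 0.065" --pt "0 0 0 0.01 0 0.055 0.065" --pt "0 0 0 0.02 0 0.03 0.065" --pt "0 0 0 0 0 0 0.065"

```text
clock: 44.72
tool_pos: [0.4547, 0.0665, 0.339]
eef_rot: [-0.705, -0.003, -0.0, 0.709]
ft_force: [-0.7, -0.8, 0.1]
width: 0.758
```

Run:
```python
from h import *
s=st()
w=ctrl.get_image("wrist"); save(w,"w35.png"); 
print(proj(w,[.517,.161,.075]))
```

```text
t 44.73 pos [0.4547 0.0665 0.339 ] w 64.7 F [-0.7 -0.8  0.1] 
axes x [1.    0.003 0.004] y [ 0.004  0.005 -1.   ] z [-0.003  1.     0.005] q [ 0.36  0.45 -0.89  1.89  0.41  0.99 -0.72]
[335.07063801  90.91130756]
```

View pics/w35.png

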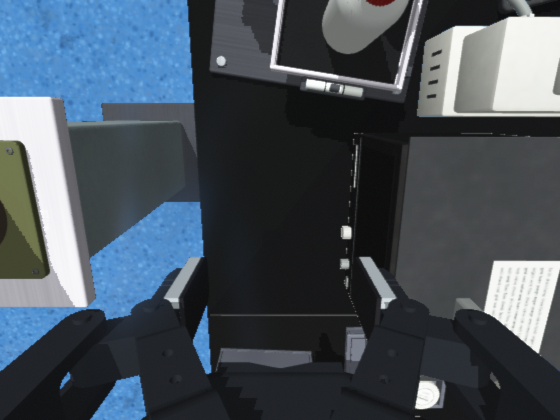

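Tins lie inside the tray walls. Now a zoom on the spirit level and the deck.

Call:
apply_moves --pt "0 0 0 0.01 0 0.05 0.065" --pt "0 0 0 0.01 0 0.05 0.065" --pt "0 0 0 0 0 0.03 0.065" --pt "0 0 0 0 0 0 0.065" --pt "0 0 0 0 0 0 0.065"

```text
clock: 45.4
tool_pos: [0.473, 0.1906, 0.3384]
eef_rot: [0.707, -0.001, 0.002, -0.707]
ft_force: [0.6, -0.3, -0.3]
width: 0.762
```

Run:
```python
from h import *
s=st()
w=ctrl.get_image("wrist"); save(w,"w36.png"); u=proj(w,[.517,.161,.075]); print(u)
x,y=int(u[0]),int(u[1]); save(w,"w36z.png",(x-45,max(0,y-25),x+45,y+25),8)
p=ctrl.get_image("scene"); q=ctrl.get_image("side")
save(p,"sc36.png",(110,170,460,290),2.2); save(q,"sd36.png",(110,130,420,310),2.5)
```

```text
t 45.4 pos [0.473  0.1906 0.3384] w 65.1 F [ 0.6 -0.3 -0.3] 
axes x [ 1.    -0.004  0.001] y [ 0.001 -0.001 -1.   ] z [ 0.004  1.    -0.001] q [ 0.06  0.52 -0.85  1.76  0.45  1.07 -0.95]
[315.99768996 196.97997735]
```

View pics/w36z.png

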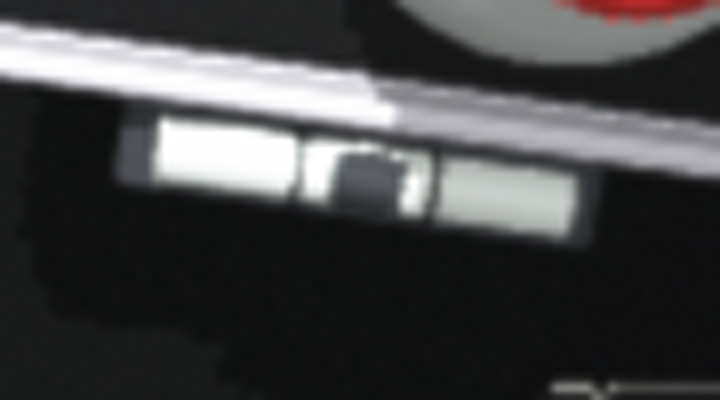

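View pics/sd36.png

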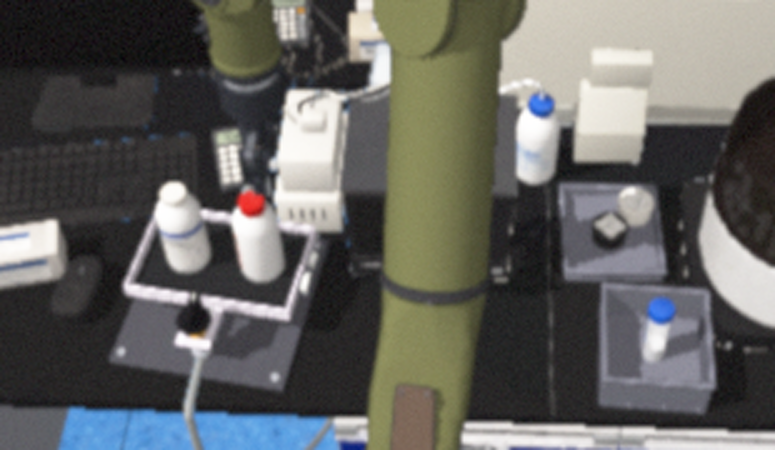

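View pics/w36.png

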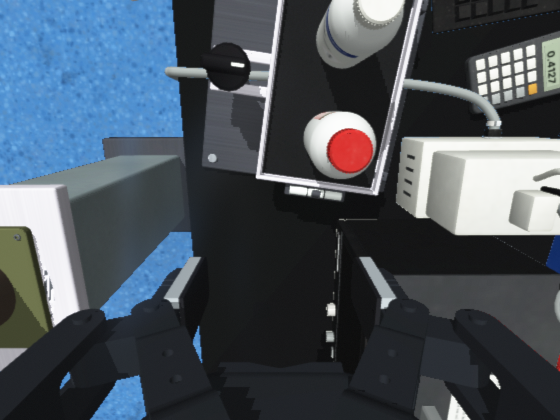

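Run:
```python
from plant import ctrl
print(ctrl.job_done())
```

```text
the job is handed in; nothing more can be done
None
```

I levelled the deck, then stood both bottles on it and sorted the tube and the two tins. I handed the job in at about 45 s; it gives no verdict, so what follows rests on my own last checks.

- **Deck:** I turned the knob clockwise by about 1.8 rad in one grasp. In the last close-up the bubble sits midway between the two rings. That was after both bottles were on the deck.
- **Bottles:** The white-capped and the red-capped white bottle both stand upright inside the rail.
- **Red look-alike:** I took the all-red one behind the monitor to be this and left it. The red-capped bottle has a white body, so I counted it as one of the two large white bottles. I did not work out which is bottle_a and which bottle_b.
- **Tube:** The sample tube stands in the deep bin.
- **Tins:** Both lie flat in the shallow tray, inside its walls. The black tin moved about 3 cm inside the tray after I let it go, probably the announced knock. I put the white one in the free corner beside it, released about 1 cm above the tray floor.
- **Left alone:** I did not go near the mouse or the wash bottle, and the gripper was open and clear of everything at the end.

No check failed. The only disagreement was of a few millimetres between cameras on the tray and bin positions, well inside the room available.

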